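# Build a bearing pack in the sloping assembly nest

### The arm

A 6-joint arm with a two-finger parallel gripper is mounted at the origin on the work surface; the furniture and walls round the work are solid. World frame = base frame: x ahead of the robot, y to its left, z up, the work surface at z = 0. Lengths are in m, angles in rad, forces in N, time in s.
With the tool pointing down it reaches from about 0.4 to 0.825 m from the base axis. Payload 7 kg.
Tool frame: the origin (TCP) lies on the centre line of the jaws, within the pads' length; the fingertips stand 14 mm ahead of it and the grasp point (between the pads) lies 5 mm behind it; z points along the fingers, y is the line along which they close (so a half turn about z gives the same grasp; the last joint's range is limited). The gripper opens to 88 mm and grips with 3 to 60 N. Pads are 19 mm wide; open, the fingers measure 130 mm over their backs; the gripper's body (78 mm by 193 mm) begins 47 mm behind the grasp point.
Start: joints at [0.288, 0.359, 0.012, 0, -1.224, -0.288], TCP at [0.675, -0, 0.241] pointing down, gripper open.
Joint ranges: [-3.07, 3.07], [-1.43, 2.12], [-1.02, 1.25], [-3.03, 1.67], [-3.05, -0], [-3.03, 3.03]. Speed limits (rad/s): [2.39, 2.39, 3.01, 3.14, 3.14, 3.14].

### API

Orientations are given as [roll, pitch, yaw] about the fixed x, y, z axes, in that order (R = Rz(yaw) Ry(pitch) Rx(roll)).
In Python, from station import arm gives the robot as it stands.
- The arm moves only by the tool move_arm, never from a script. Its argument "rows" is a list of rows, each an object with "translation": the shift along the tool's x, y, z in cm, a list of three; "rot": the turn, a rotation vector about the tool's x, y, z in degrees, a list of three; "hand": the closure, from 0 (fully open) to 1 (shut). A call has 1 to 8 rows; each row is the pose to reach, as a shift and turn from the pose commanded when the call began, along the tool's axes at that moment; what a row does not reach only later rows make up. A row lasts 1/12 s, in which the tool goes at most 41.7 mm and 7.16 degrees, less where a joint would pass 70% of its speed; a pose out of reach is approached as far as the arm can. A call with a gripper value outside its range is refused whole. The fingers move at their own pace and stop on an object; "squeeze" is the grip in N (left out, the last holds). Time passes only in rows, so rows that repeat a pose let the fingers close. It gives the time, the measured TCP pose, the force, the opening and the grip force at its end, in the units of the state.
- arm.get_state(): the state, without advancing time (a new reading comes with each control period).
- arm.grab_frame(name): name is "scene" or "side" or "wrist"; returns (picture, depth): 480x640x3 uint8, red, green, blue; 480x640 float32, m along the optical axis (not along the pixel's ray), 0 where there is no reading.
- arm.camera_params(name): a dict with "vfov" (degrees; the focal length in pixels is half the picture's height over the tangent of half this angle, whatever the lens; pixels are square), "cx", "cy" (the principal point, pixels), "k1" (the pictures are not rectified: a ray, as slopes to the right and down, at radius r is drawn at 1 + k1 r^2 times it, then the intrinsics apply), "position" and "orientation" of the camera in the world; the wrist camera has in their place "tool_from_camera" (4x4, takes a point from camera to tool coordinates, whose origin is the TCP and whose axes are the flange's). Camera axes: x right, y down, z forward; pixel columns grow to the right and rows downward; lengths in m; the calibration is good to about 2 mm. A picture is of the moment at which its call begins: read the wrist's pose just before it. camera_params takes no time and is no camera call.
- arm.job_done(): hands the job in; it is judged then, once.
Trained networks look in the newest picture that a camera, given by its name, has taken for a name from the list of things; names that differ only in an ending like _2 or _b are one class to them, and where a whole thing is asked for, a point or a joint stands for the part that bears it (a point fixed in the world has none). Each returns a list of dicts, best first, with "p" (0 to 1); they miss things now and then, are a little off and sometimes report something else, mostly with a low value. They report only what shows in the picture. A call takes as long as a camera call.
- arm.search_frame(label, camera): "point" ([x, y, z] in m, in the coordinates of the camera as it stood for that picture, good to about 4 mm: the middle of the surface that is visible of it).
- arm.pinpoint(label, camera): "point" ([x, y, z] in m, in the coordinates of the camera as it stood for that picture, good to about 4 mm: a listed point, or the origin of a listed thing).
The state is a dict: "t": time; "q": joint angles; "qd": joint speeds; "joint_efforts": joint torques, N m; "eef_pos": TCP position; "ee_rot": TCP orientation; "force": force on the tool from outside, world axes, zero at the start; "moment": the same for the moment, N m; "width": finger opening in m; "gripper_force": force on a finger pad.
Only numpy, scipy, OpenCV 4.12 (cv2) and the standard library are available. Lean on these libraries where they do the work, as an engineer would, in place of code of your own. Each camera call takes 0.05 s, during which the arm holds its last target. There are 200 camera calls.

### The job

Build the bearing pack in the pocket of the sloping assembly nest: press the aluminium hub body fully home on the pocket floor, then the ball bearing flat on it, then the brass end disc on top, each the same way up as it lies now, square and flat against the two steel front walls, pressing gently so the nest is never forced. Then swing the yellow hold-down arm over the stack to its stop and let go. Leave the piston and the bolt where they are.

Things in the scene. Friction and masses are not known exactly. Their poses are not given: they have to be found in the camera images.
- nest: Bolted-down assembly nest: dark steel foot 150 x 120 mm (origin: under the pocket's centre, at worktop height; +x = its back, +y = its left) carrying an aluminium table 152 x 116 mm that slopes 27 degrees up toward its +x, with the round pocket (for 52 mm parts) on it.
- pocket_floor (a point): Centre of the pocket's flat floor, 75 mm above the worktop, straight above the nest's origin. Axes: z = pocket axis, square to the floor, leaning 27 degrees from vertical to the nest's front (-x); x = up the slope; y = level, the nest's left. The pocket is open on its +y and -y sides for the fingers: no wall within 15 mm of the y axis there.
- bearing_seat (a point): Point on the pocket axis 24 mm above the floor: the underside centre of the seated bearing lies here. Same axes. Two steel front walls at 35 degrees either side of -x, inner faces 26 mm from the axis (a seated part touches both); two blue back walls at 44 degrees either side of +x, 29 mm from the axis; all 46 mm high plus flared lead-ins to 53 mm.
- disc_seat (a point): Point on the pocket axis 39 mm above the floor: the underside centre of the seated end disc lies here (finished stack 51 mm high). Same axes. The nest is forced when the hub body's contact forces on it (floor, walls and plungers added up, impact peaks included) pass 200 N, whether the hub or a part above it is pressed; presses of 10 to 30 N are fine.
- plungers (a point): Tip of the middle one of three sprung brass ball plungers (radius 9 mm; 14, 31, 45 mm above the floor) on the pocket's +x side, 24.5 mm from the axis at rest. A part must push each back 1.5 mm (3.5 N sideways) and be pressed past with roughly 3 to 12 N along the pocket; they hold up a part let go too soon, which then stands proud and blocks the arm.
- hub_body: Loose pale aluminium cylinder, 52 mm diameter, 24 mm high, five dark holes on its top face, about 0.15 kg. Origin: centre of its underside, z up through it.
- ball_bearing: Loose steel ball bearing, 52 mm outer diameter, 15 mm high, bore about 30 mm at the faces, lying flat, 0.16 kg. Origin: centre of its underside, z up.
- end_disc: Loose brass disc, 52 mm diameter, 12 mm thick, five dark holes on its top face, about 0.12 kg. Origin: centre of its underside, z up.
- hold_down_arm (a joint): Angle (rad) of the yellow hold-down arm round the pillar at the back of the nest. 0 = its rubber pad is centred over the pocket, at a stop; grows to 2.3 as it swings out to the nest's left (+y). Stiff hinge (0.12 N m friction), stays where left. The pad's underside runs 55 mm above the pocket floor, 4 mm over a fully seated stack.
- red_knob (a point): On the axis of the upright red knob at the arm's end, 92 mm from the hinge axis, 91.5 mm above the plane of the pocket floor. The knob is a 16 mm diameter post parallel to the pocket axis; it begins on the yellow bar (9 mm thick, 18 mm wide) 23.5 mm below this point and ends 8.5 mm above it.
- holder_hinge (a point): Point on the arm's hinge axis (parallel to the pocket axis, 70 mm up the slope from it) at the level of red_knob, 91.5 mm above the plane of the pocket floor. Axes as pocket_floor.
- piston: Bystander: loose grey piston standing on its skirt, 70 mm diameter, 60 mm high; origin at the centre of its underside. It and one of the parts lie to the right (-y) of a heavy electric motor, fixed on the worktop (x 0.23 to 0.48, y -0.28 to -0.02, under 0.25 m high): carry things over or round it and the nest.
- bolt_2: Bystander: loose bolt with a nut, 17 x 56 x 20 mm, lying down; origin at the centre of its underside.

How it is judged:
By the outcome, as a careful person would: the job done as asked, in the order asked, and still so for the second after the job is handed in, with the robot touching nothing.
It also fails if it takes over 72 s, if anything falls off the work surface, if the arm or the gripper's body presses on something with over 40 N, if the wrist force passes 120 N, or if a joint passes its speed limit or range.

## Working session

There is one attempt and no reset: what is moved stays moved. The work goes in short steps, Python scripts to look and compute and a tool call to move; the robot and the scene stay as the last step left them, time stands still between calls to the robot, and variables do not carry over. Pictures are saved under pics/ and viewed, at most 10 in all, crops included, and the job is handed in when it is done.

Besides the shell and the picture viewer there is one more tool, called after "Emit:" as a command line: name --argument value ..., lists and objects as JSON in quotes. move_arm: Moves the arm, as the interface text tells. Its arguments: {"type":"object","properties":{"rows":{"type":"array","items":{"type":"object","properties":{"translation":{"type":"array","items":{"type":"number"}},"rot":{"type":"array","items":{"type":"number"}},"hand":{"type":"number"}}}},"squeeze":{"type":"number"}},"required":["rows"]}

```bash
ls; mkdir -p pics; cat > h.py <<'E'
import numpy as np, cv2
from scipy.spatial.transform import Rotation as R
from station import arm
def rpy(o): return R.from_euler('xyz',o).as_matrix()
def T(p,o):
    M=np.eye(4); M[:3,:3]=rpy(o); M[:3,3]=p; return M
def campose(name):
    c=arm.camera_params(name)
    if name=='wrist':
        s=arm.get_state(); return T(s['eef_pos'],s['ee_rot'])@np.array(c['tool_from_camera'])
    o=np.array(c['orientation'])
    if o.shape==(3,3):
        M=np.eye(4);M[:3,:3]=o;M[:3,3]=c['position'];return M
    return T(c['position'],o)
def snap(name,fn=None):
    M=campose(name); im,d=arm.grab_frame(name)
    if fn: cv2.imwrite('pics/'+fn,im[:,:,::-1])
    return M,im,d
def find(name,M,label,f='pinpoint'):
    return [(round(r['p'],2),np.round((M@np.r_[r['point'],1])[:3],4)) for r in getattr(arm,f)(label,name)[:2]]
E
python3 - <<'E'
from h import *
for n in('scene','side','wrist'):print(n,arm.camera_params(n))
print(arm.get_state())
for n in('scene','side','wrist'):
    M,im,d=snap(n,n+'0.png'); print(n)
    for l in 'nest pocket_floor bearing_seat hub_body ball_bearing end_disc red_knob holder_hinge piston bolt_2'.split(): print(l,find(n,M,l))
E
```

```text
pics
scene {'vfov': 44.509749681050266, 'cx': 319.93861120839045, 'cy': 251.6340296835783, 'k1': -0.18955923871078967, 'position': array([-0.42235398,  0.78099497,  0.69214104]), 'orientation': array([-1.99739637,  0.0226238 , -2.29975711])}
side {'vfov': 47.364221263315244, 'cx': 313.9245365369973, 'cy': 244.11069464699068, 'k1': 0.03744869695484737, 'position': array([ 0.16972037, -0.97174566,  0.60227128]), 'orientation': array([-1.99775144e+00,  9.58736130e-04, -2.86796571e-01])}
wrist {'vfov': 63.14433867904309, 'cx': 324.5000163055359, 'cy': 235.80400107874962, 'k1': -0.08070804953239881, 'tool_from_camera': array([[-9.36527100e-04, -9.61197414e-01, -2.75859846e-01,
         7.41887359e-02],
       [ 9.99999465e-01, -7.79173832e-04, -6.80007367e-04,
         1.48475114e-03],
       [ 4.38678550e-04, -2.75860335e-01,  9.61197630e-01,
        -1.44360456e-01],
       [ 0.00000000e+00,  0.00000000e+00,  0.00000000e+00,
         1.00000000e+00]])}
{'t': 0.0, 'q': array([ 2.88102818e-01,  3.59382651e-01,  1.10702519e-02, -3.18471250e-04,
       -1.22407186e+00, -2.88094424e-01]), 'q
[... 1189 characters left out ...]
st [(0.27, array([0.4852, 0.0881, 0.1088]))]
pocket_floor [(0.69, array([0.4756, 0.0735, 0.0761]))]
bearing_seat [(0.65, array([0.4808, 0.0802, 0.0963]))]
hub_body [(0.53, array([0.3713, 0.3048, 0.    ]))]
ball_bearing [(0.74, array([0.4764, 0.0765, 0.0777]))]
end_disc [(0.91, array([ 0.5254, -0.2975, -0.0027]))]
red_knob [(0.63, array([ 0.5049, -0.0159,  0.2003]))]
holder_hinge [(0.89, array([0.4593, 0.0596, 0.1865]))]
piston [(0.83, array([ 0.3803, -0.3456, -0.0013]))]
bolt_2 [(0.45, array([ 0.5041, -0.0233,  0.1983]))]
wrist
nest [(0.94, array([0.4733, 0.0808, 0.0012]))]
pocket_floor []
bearing_seat []
hub_body []
ball_bearing []
end_disc []
red_knob []
holder_hinge []
piston []
bolt_2 []
```

View pics/scene0.png

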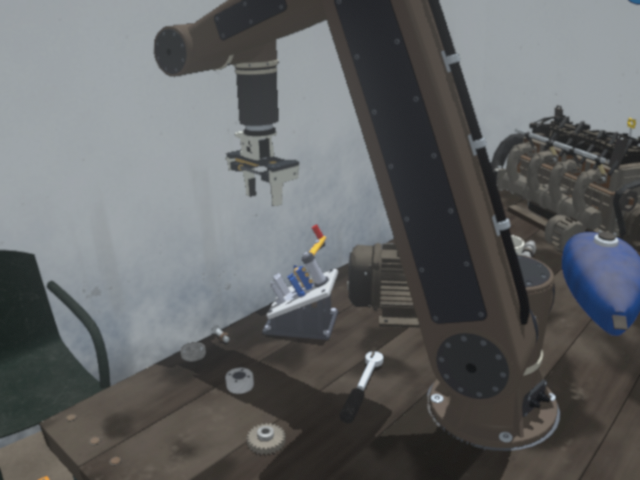

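View pics/side0.png

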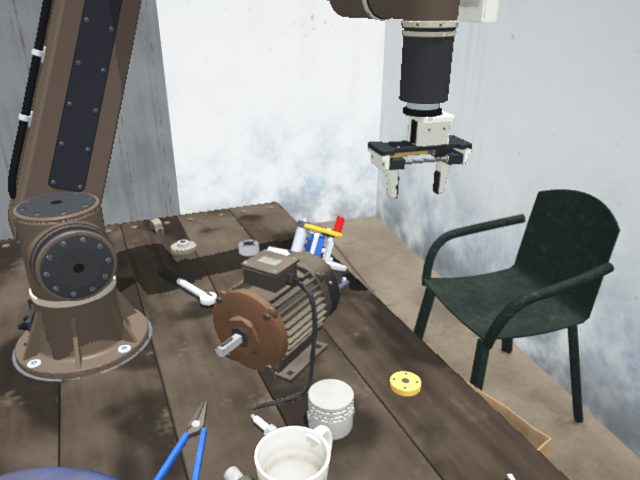

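The scene view shows two pale round parts at (193,351) and (239,380), with the bolt at (221,333) and the nest at (300,300). The side view shows the brass disc at (405,384), the piston at (330,408) and a ring at (249,247).

```bash
cat >> h.py <<'E'
def ray(name,M,u,v):
    c=arm.camera_params(name); f=240/np.tan(np.radians(c['vfov']/2))
    a=np.array([(u-c['cx'])/f,(v-c['cy'])/f]); s=a.copy()
    for _ in range(20): s=a/(1+c['k1']*(s@s))
    return M[:3,3],M[:3,:3]@np.r_[s,1]
def at_z(name,M,u,v,z):
    p,d=ray(name,M,u,v); return p+d*(z-p[2])/d[2]
def proj(name,M,P):
    c=arm.camera_params(name); f=240/np.tan(np.radians(c['vfov']/2))
    q=np.linalg.inv(M)@np.r_[P,1]; s=q[:2]/q[2]; s=s*(1+c['k1']*(s@s)); return s*f+[c['cx'],c['cy']]
E
python3 - <<'E'
from h import *
M=campose('scene')
for uv in((193,346),(239,375),(221,333),(266,432)): print('scene',uv,at_z('scene',M,*uv,.015))
S=campose('side')
for uv in((249,243),(405,380),(183,243)): print('side',uv,at_z('side',S,*uv,.015))
im=cv2.imread('pics/scene0.png')[250:450,140:360]; cv2.imwrite('pics/c1.png',cv2.resize(im,(660,600),interpolation=2))
E
```

```text
scene (193, 346) [0.52949858 0.30926325 0.015     ]
scene (239, 375) [0.37933521 0.29553971 0.015     ]
scene (221, 333) [0.53217128 0.23688306 0.015     ]
scene (266, 432) [0.21393445 0.35556545 0.015     ]
side (249, 243) [0.37434455 0.32140012 0.015     ]
side (405, 380) [ 0.52509931 -0.30326752  0.015     ]
side (183, 243) [0.21011958 0.37020128 0.015     ]
```

View pics/c1.png

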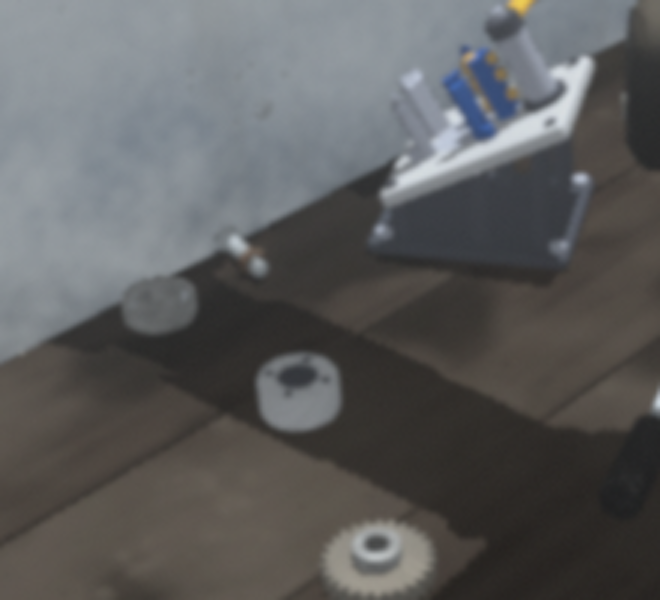

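```bash
cat >> h.py <<'E'
F0=np.array([.478,.073,.0755]); YAW=np.radians(211)
def nestR(yaw=None):
    return (R.from_euler('z',YAW if yaw is None else yaw)*R.from_euler('y',-27,degrees=True)).as_matrix()
def toolR(N,flip=1): # flip=1: tool x=+x_p
    x=N[:,0]*flip; z=-N[:,2]; return np.c_[x,np.cross(z,x),z]
def downR(xdir):
    x=np.array([np.cos(xdir),np.sin(xdir),0]); z=np.array([0,0,-1.]); return np.c_[x,np.cross(z,x),z]
def rel(P,Rt,s=None):
    s=s or arm.get_state(); A=rpy(s['ee_rot']); d=A.T@(np.array(P)-s['eef_pos'])*100
    w=R.from_matrix(A.T@Rt).as_rotvec(degrees=True)
    print('trans',np.round(d,2),'|',round(np.linalg.norm(d),1),'rot',np.round(w,2),'|',round(np.linalg.norm(w),1))
E
python3 - <<'E'
from h import *
N=nestR(); print(N)
for f in(1,-1): rel(F0+N[:,2]*.2,toolR(N,f))
E
```

```text
[[-7.63741657e-01  5.15038075e-01  3.89145811e-01]
 [-4.58902285e-01 -8.57167301e-01  2.33822393e-01]
 [ 4.53990500e-01  1.38777878e-17  8.91006524e-01]]
trans [-11.98  11.92  -1.32] | 16.9 rot [-13.89  24.55  57.86] | 64.4
trans [-11.98  11.92  -1.32] | 16.9 rot [ -28.41  -16.07 -118.36] | 122.8
```

Emit:
move_arm --rows '[{"translation":[-1.2,1.2,-0.1],"rot":[-1.4,2.5,5.8]},{"translation":[-2.4,2.4,-0.3],"rot":[-2.8,4.9,11.6]},{"translation":[-3.6,3.6,-0.4],"rot":[-4.2,7.4,17.4]},{"translation":[-4.8,4.8,-0.5],"rot":[-5.6,9.8,23.2]},{"translation":[-6,6,-0.7],"rot":[-6.9,12.3,29]},{"translation":[-7.2,7.2,-0.8],"rot":[-8.3,14.7,34.7]},{"translation":[-8.4,8.4,-0.9],"rot":[-9.7,17.2,40.5]},{"translation":[-9.6,9.6,-1.1],"rot":[-11.1,19.6,46.3]}]'

```text
validation failed for argument at $.ro...
```

```bash
python3 - <<'E'
from h import *
s=arm.get_state(); print(s['t'],s['q'],s['eef_pos'])
N=nestR();rel(F0+N[:,2]*.2,toolR(N))
E
```

```text
1.65 [ 2.88110414e-01  3.58657447e-01  1.19036306e-02  3.74182337e-06
 -1.22409683e+00 -2.88115904e-01] [ 6.74983799e-01 -1.11479801e-05  2.40526324e-01]
trans [-11.98  11.92  -1.32] | 16.9 rot [-13.89  24.55  57.86] | 64.4
```

Emit:
move_arm --rows '[{"translation":[-1.2,1.2,-0.1],"rot":[-1.4,2.5,5.8],"hand":0},{"translation":[-2.4,2.4,-0.3],"rot":[-2.8,4.9,11.6],"hand":0},{"translation":[-3.6,3.6,-0.4],"rot":[-4.2,7.4,17.4],"hand":0},{"translation":[-4.8,4.8,-0.5],"rot":[-5.6,9.8,23.2],"hand":0},{"translation":[-6,6,-0.7],"rot":[-6.9,12.3,29],"hand":0},{"translation":[-7.2,7.2,-0.8],"rot":[-8.3,14.7,34.7],"hand":0},{"translation":[-8.4,8.4,-0.9],"rot":[-9.7,17.2,40.5],"hand":0},{"translation":[-9.6,9.6,-1.1],"rot":[-11.1,19.6,46.3],"hand":0}]'

```text
t: 2.32
eef_pos: [0.5783, 0.0968, 0.2517]
ee_rot: [3.1, -0.383, -2.386]
force: [0.6, -0.6, -0.3]
width: 0.087
gripper_force: 0.0
```

```bash
python3 - <<'E'
from h import *
s=arm.get_state(); print(s['t'],s['q'],s['eef_pos'])
N=nestR();rel(F0+N[:,2]*.2,toolR(N))
E
```

```text
2.3167 [ 0.52804711  0.42490921  0.05929662  0.04420805 -1.58756157 -1.35860273] [0.57825265 0.09684321 0.25165472]
trans [ 0.13  3.21 -0.04] | 3.2 rot [-2.75  4.82 11.31] | 12.6
```

Emit:
move_arm --rows '[{"translation":[0.1,1.6,0],"rot":[-1.4,2.4,5.7],"hand":0},{"translation":[0.1,3.2,0],"rot":[-2.7,4.8,11.3],"hand":0},{"translation":[0.1,3.2,0],"rot":[-2.7,4.8,11.3],"hand":0}]'

```text
t: 2.57
eef_pos: [0.5559, 0.1208, 0.2521]
ee_rot: [3.141, -0.473, -2.599]
force: [-0.5, -0.7, -1.4]
width: 0.0877
gripper_force: 0.0
```

```bash
python3 - <<'E'
from h import *
s=arm.get_state(); print(s['t'],s['q'],s['eef_pos'],s['ee_rot'])
M,im,d=snap('wrist','w1.png'); np.save('w1d.npy',d); np.save('w1M.npy',M)
for l in 'nest pocket_floor bearing_seat disc_seat plungers hold_down_arm red_knob holder_hinge hub_body ball_bearing bolt_2'.split(): print(l,find('wrist',M,l))
N=nestR();rel(F0+N[:,2]*.2,toolR(N))
E
```

```text
2.5667 [ 0.55390579  0.46058176  0.10716442 -0.00584    -1.68991054 -1.58194662] [0.55585739 0.12075867 0.2520609 ] [ 3.14113909 -0.47256625 -2.59943006]
nest [(0.84, array([0.4727, 0.0765, 0.0032])), (0.52, array([ 0.3693,  0.3038, -0.0006]))]
pocket_floor [(0.7, array([0.4733, 0.075 , 0.0756]))]
bearing_seat [(0.89, array([0.48  , 0.0822, 0.0969]))]
disc_seat [(0.78, array([0.4877, 0.0833, 0.1087]))]
plungers [(0.83, array([0.4714, 0.0719, 0.1171]))]Traceback (most recent call last):
  File "<stdin>", line 4, in <module>
  File "h.py", line 20, in find
    return [(round(r['p'],2),np.round((M@np.r_[r['point'],1])[:3],4)) for r in getattr(arm,f)(label,name)[:2]]
                                                                               ~~~~~~~~~~~~~~^^^^^^^^^^^^
ValueError: it knows: ball_bearing, bearing_seat, bolt, disc_seat, end_disc, holder_hinge, hub_body, nest, piston, plungers, pocket_floor, red_knob
```

View pics/w1.png

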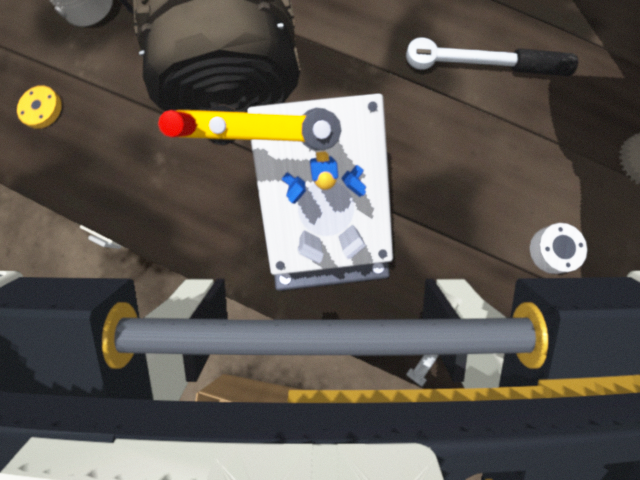

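The wrist view shows the nest plate with corners near (249,108), (383,93), (393,262) and (272,275), which puts its yaw about 5° off my guess. The yellow arm is swung to the left with the red knob at (173,124) and the hinge at (321,130). The hub is at (558,248) and the disc at (39,107).

```bash
cat > fit.py <<'E'
from h import *
M=np.load('w1M.npy'); d=np.load('w1d.npy'); im=cv2.imread('pics/w1.png')
c=arm.camera_params('wrist'); f=240/np.tan(np.radians(c['vfov']/2))
v,u=np.mgrid[0:480,0:640]
K=np.array([[f,0,c['cx']],[0,f,c['cy']],[0,0,1]])
n=cv2.undistortPoints(np.stack([u,v],-1).reshape(-1,1,2).astype(float),K,np.array([c['k1'],0,0,0])).reshape(480,640,2)
P=np.dstack([n*d[...,None],d])@M[:3,:3].T+M[:3,3]
poly=np.zeros((480,640),np.uint8); cv2.fillPoly(poly,[np.array([[240,85],[395,80],[405,285],[262,285]])],1)
hsv=cv2.cvtColor(im,cv2.COLOR_BGR2HSV)
N=nestR(); L=(P-F0)@N
roi=(poly>0)&(d>0)
h=L[...,2][roi]; print('height hist',np.histogram(h,np.arange(-.03,.08,.004)))
pl=roi&(abs(L[...,2]+.005)<.012)&(hsv[...,2]>110)
X=P[pl]; 
for _ in range(4):
    m=X.mean(0); nrm=np.linalg.svd(X-m,full_matrices=0)[2][2]; nrm*=np.sign(nrm[2]); r=(X-m)@nrm; X=X[abs(r)<.003]
print('plane n',nrm,'tilt',np.degrees(np.arccos(nrm[2])),'yaw',np.degrees(np.arctan2(-nrm[1],-nrm[0])),'m',m,len(X), 'rms',r.std())
# rect in plane, nest frame with 27deg
q=((X-F0)@N)[:,:2]*1000
rc=cv2.minAreaRect(q.astype(np.float32)); print('rect',rc)
np.save('P.npy',P)
E
python3 fit.py
```

```text
height hist (array([ 124,    9,    0,    0,    0,   61, 6283, 9066,  717,  211,  137,
         92,   81,   87,  103,   93,  103,  111,  324,  629,  843,    3,
          0,   57, 1887,  723,  254]), array([-0.03 , -0.026, -0.022, -0.018, -0.014, -0.01 , -0.006, -0.002,
        0.002,  0.006,  0.01 ,  0.014,  0.018,  0.022,  0.026,  0.03 ,
        0.034,  0.038,  0.042,  0.046,  0.05 ,  0.054,  0.058,  0.062,
        0.066,  0.07 ,  0.074,  0.078]))
plane n [0.36005493 0.27560227 0.89129335] tilt 26.96377877933982 yaw -142.56792921707702 m [0.46121087 0.06723617 0.08287611] 15769 rms 0.0008135532091430876
rect ((19.627410888671875, -1.3522567749023438), (151.4672393798828, 116.16466522216797), 5.963353633880615)
```

```bash
cat > fit2.py <<'E'
from h import *
P=np.load('P.npy'); im=cv2.imread('pics/w1.png'); hsv=cv2.cvtColor(im,cv2.COLOR_BGR2HSV)
N=nestR(np.radians(217.1)); 
L=((P-F0)@N)*1000
# plate in F0-frame
poly=np.zeros((480,640),np.uint8); cv2.fillPoly(poly,[np.array([[240,85],[395,80],[405,285],[262,285]])],1)
a=(poly>0)&(abs(L[...,2])<8)&(hsv[...,2]>110)
print('rect',cv2.minAreaRect(L[a][:,:2].astype(np.float32)),'plate z med',np.median(L[a][:,2]))
def cl(name,u0,u1,v0,v1,z0,z1,extra=None):
    s=np.zeros((480,640),bool); s[v0:v1,u0:u1]=1; s&=(L[...,2]>z0)&(L[...,2]<z1)
    if extra is not None: s&=extra
    q=L[s]; 
    if len(q): print(name,len(q),'med',np.median(q,0).round(1),'lo',np.percentile(q,3,0).round(1),'hi',np.percentile(q,97,0).round(1))
    return q
A=cl('frontL',295,327,228,265,38,60); B=cl('frontR',335,365,222,258,38,60)
for q in(A,B):
    if len(q)>5: print(cv2.minAreaRect(q[:,:2].astype(np.float32)))
blue=(hsv[...,0]>100)&(hsv[...,0]<125)&(hsv[...,1]>120)
for n,u0,u1 in(('backL',280,308),('backR',342,370)):
    q=cl(n,u0,u1,165,205,38,60,blue); print(cv2.minAreaRect(q[:,:2].astype(np.float32)))
cl('plblue',308,340,155,190,20,80,blue)
cl('hingecap',315,328,123,136,40,110); cl('hingedisc',300,342,108,152,50,110,(hsv[...,1]<60))
red=((hsv[...,0]<8)|(hsv[...,0]>172))&(hsv[...,1]>150); cl('knob',155,195,105,140,60,120,red)
yel=(hsv[...,0]>20)&(hsv[...,0]<32)&(hsv[...,1]>150); q=cl('bar',190,300,105,145,50,90,yel); print(np.polyfit(q[:,1],q[:,0],1))
fl=cl('floor',318,336,200,228,-8,10)
E
python3 fit2.py
```

```text
rect ((19.407424926757812, -3.3989524841308594), (151.6984100341797, 116.45274353027344), 0.3776542842388153) plate z med -1.061749463385464
frontL 320 med [-21.9  13.4  48.7] lo [-29.    5.2  39.5] hi [-15.9  21.9  52.5]
frontR 304 med [-21.4 -20.8  48.6] lo [-28.2 -28.5  39.1] hi [-15.5 -12.9  52.4]
((-23.6788387298584, 13.791879653930664), (18.25225067138672, 10.172562599182129), 56.0445671081543)
((-23.17081642150879, -21.581220626831055), (10.163239479064941, 17.861034393310547), 38.50729751586914)
backL 253 med [27.1 20.1 48.3] lo [20.6 13.9 39.9] hi [32.9 26.2 52.7]
((26.156606674194336, 20.204383850097656), (9.717313766479492, 14.237797737121582), 44.16279220581055)
backR 244 med [ 27.3 -26.1  48.5] lo [ 20.1 -32.   40.6] hi [ 33.1 -20.1  52.5]
((26.41290855407715, -27.03234100341797), (13.948922157287598, 9.958982467651367), 45.567623138427734)
plblue 374 med [43.1 -2.6 50.6] lo [ 36.  -12.1  34.7] hi [47.5  6.2 52.1]
hingecap 168 med [71.3 -2.5 76.3] lo [67.5 -6.6 75.2] hi [75.3  1.5 77.6]
hingedisc 1317 med [71.5 -3.3 70.6] lo [ 59.4 -15.1  68.9] hi [83.5  8.1 77.1]
knob 743 med [84.  84.9 98.7] lo [77.4 79.9 77.1] hi [ 91.   93.5 100.3]
bar 2553 med [78.  46.  66.8] lo [68.1 13.8 64.3] hi [90.  80.6 68.4]
[ 0.13919077 71.98644598]
floor 503 med [-3.5 -3.4 -0.8] lo [-15.7 -11.   -2.1] hi [8.3 4.4 0.8]
```

```bash
cat >> h.py <<'E'
F0=F0+nestR(np.radians(217.1))@np.array([.0016,-.0034,-.0009]); YAW=np.radians(217.5)
def cloud(M,d):
    c=arm.camera_params('wrist'); f=240/np.tan(np.radians(c['vfov']/2)); v,u=np.mgrid[0:480,0:640]
    K=np.array([[f,0,c['cx']],[0,f,c['cy']],[0,0,1]])
    n=cv2.undistortPoints(np.stack([u,v],-1).reshape(-1,1,2).astype(float),K,np.array([c['k1'],0,0,0])).reshape(480,640,2)
    return np.dstack([n*d[...,None],d])@M[:3,:3].T+M[:3,3]
def top(P,xy,h0,h1,r=.045):
    s=(np.hypot(P[...,0]-xy[0],P[...,1]-xy[1])<r)&(P[...,2]>h0)&(P[...,2]<h1); q=P[s]
    c,rad=cv2.minEnclosingCircle(q[:,:2].astype(np.float32)); rc=cv2.minAreaRect(q[:,:2].astype(np.float32)); b=[q[:,i].max()/2+q[:,i].min()/2 for i in(0,1)]
    print(len(q),'circle',np.round(c,4),round(rad,4),'bbox mid',np.round(b,4),'rect',np.round(rc[0],4),np.round(rc[1],4),'z',np.round(np.percentile(q[:,2],[5,50,95]),4)); return c
E
python3 - <<'E'
from h import *
print('F0',F0)
P=np.load('P.npy')
H=top(P,(.371,.304),.016,.035); top(P,(.525,-.30),.006,.022)
s=arm.get_state(); rel([.371,.304,.2],downR(YAW))
E
```

```text
F0 [0.47448616 0.07460538 0.07542448]
1887 circle [0.3692 0.3015] 0.0269 bbox mid [0.3699 0.302 ] rect [0.3703 0.3016] [0.0505 0.0524] z [0.02   0.0241 0.0255]
1284 circle [ 0.5271 -0.2995] 0.0271 bbox mid [ 0.5263 -0.2995] rect [ 0.5257 -0.2993] [0.0519 0.0515] z [0.0083 0.012  0.0134]
trans [ 3.12 25.52  7.61] | 26.8 rot [  1.52 -26.75  -6.06] | 27.5
```

Emit:
move_arm --rows '[{"translation":[0.4,3.7,1.1],"rot":[0.2,-3.9,-0.9],"hand":0},{"translation":[0.9,7.3,2.2],"rot":[0.4,-7.7,-1.7],"hand":0},{"translation":[1.3,10.9,3.3],"rot":[0.6,-11.5,-2.6],"hand":0},{"translation":[1.8,14.6,4.3],"rot":[0.8,-15.3,-3.5],"hand":0},{"translation":[2.2,18.2,5.4],"rot":[1.1,-19.1,-4.3],"hand":0},{"translation":[2.7,21.8,6.5],"rot":[1.3,-22.9,-5.2],"hand":0},{"translation":[3.1,25.5,7.6],"rot":[1.5,-26.8,-6.1],"hand":0},{"translation":[3.1,25.5,7.6],"rot":[1.5,-26.8,-6.1],"hand":0}]'

```text
t: 3.53
eef_pos: [0.366, 0.3064, 0.1993]
ee_rot: [3.139, 0.004, -2.48]
force: [-0.1, -2.2, -1.1]
width: 0.0874
gripper_force: 0.0
```

```bash
python3 - <<'E'
from h import *
s=arm.get_state(); print(s['t'],s['q'],s['eef_pos'])
M,im,d=snap('wrist','w2.png'); P=cloud(M,d); c=top(P,(.3698,.3018),.018,.035)
for l in('hub_body','ball_bearing','bolt'): print(l,find('wrist',M,l))
print('table z',np.median(P[abs(P[...,2])<.01][:,2]))
rel([c[0],c[1],.018],downR(YAW))
E
```

```text
3.5333 [ 1.11022590e+00  6.03434280e-02 -4.73549568e-01 -4.09551164e-04
 -1.03205346e+00 -2.01886936e+00] [0.36596743 0.30635276 0.19928004]
2879 circle [0.3689 0.302 ] 0.0261 bbox mid [0.3687 0.3015] rect [0.3683 0.3019] [0.051  0.0505] z [0.0229 0.0243 0.0255]
hub_body [(0.7, array([ 3.698e-01,  3.019e-01, -2.000e-04]))]
ball_bearing []
bolt [(0.88, array([5.379e-01, 2.309e-01, 3.000e-04]))]
table z 0.00023095722336727298
trans [ 0.41 -0.06 18.25] | 18.3 rot [0.04 0.06 0.03] | 0.1
```

Emit:
move_arm --rows '[{"translation":[0.4,0,4],"rot":[0,0,0],"hand":0},{"translation":[0.4,0,8],"rot":[0,0,0],"hand":0},{"translation":[0.4,0,12],"rot":[0,0,0],"hand":0},{"translation":[0.4,0,15.5],"rot":[0,0,0],"hand":0},{"translation":[0.4,0,17.5],"rot":[0,0,0],"hand":0},{"translation":[0.4,0,18.2],"rot":[0,0,0],"hand":0},{"translation":[0.4,0,18.2],"rot":[0,0,0],"hand":0}]'

```text
t: 4.32
eef_pos: [0.3689, 0.3005, 0.0161]
ee_rot: [-3.14, -0.004, -2.49]
force: [-0.3, -0.8, 0.5]
width: 0.0873
gripper_force: 0.0
```

Emit:
move_arm --rows '[{"translation":[0,0,0],"rot":[0,0,0],"hand":1},{"translation":[0,0,0],"rot":[0,0,0],"hand":1},{"translation":[0,0,0],"rot":[0,0,0],"hand":1},{"translation":[0,0,0],"rot":[0,0,0],"hand":1},{"translation":[0,0,0],"rot":[0,0,0],"hand":1},{"translation":[0,0,0],"rot":[0,0,0],"hand":1}]' --squeeze 30

```text
t: 4.82
eef_pos: [0.3681, 0.3025, 0.0182]
ee_rot: [3.141, 0.001, -2.487]
force: [1.3, -0.5, 0.1]
width: 0.053
gripper_force: 0.7
```

```bash
python3 - <<'E'
from h import *
s=arm.get_state(); print(s['t'],s['eef_pos'],s['ee_rot'],s['force'],s['width'],s['gripper_force'])
N=nestR()
print('rows from here to 12cm up'); rel(F0+N[:,2]*.13,toolR(N))
E
```

```text
4.8167 [0.368148   0.30253236 0.01823701] [ 3.14079859e+00  7.00404156e-04 -2.48702903e+00] [ 1.29929748 -0.47113974  0.06148353] 0.053021560150736856 0.6918976898941764
rows from here to 12cm up
trans [ -0.47 -24.54 -17.32] | 30.0 rot [4.000e-02 2.704e+01 1.000e-02] | 27.0
```

Emit:
move_arm --rows '[{"translation":[0,0,0],"rot":[0,0,0],"hand":1},{"translation":[0,0,0],"rot":[0,0,0],"hand":1},{"translation":[0,0,-1],"rot":[0,0,0],"hand":1},{"translation":[0,0,-4],"rot":[0,0,0],"hand":1},{"translation":[0,0,-8],"rot":[0,0,0],"hand":1},{"translation":[0,0,-12],"rot":[0,0,0],"hand":1},{"translation":[0,-1,-16],"rot":[0,1,0],"hand":1},{"translation":[0,-3,-18.5],"rot":[0,4,0],"hand":1}]'

```text
t: 5.48
eef_pos: [0.3858, 0.2792, 0.2074]
ee_rot: [3.139, -0.065, -2.484]
force: [0.2, 0.9, -2.5]
width: 0.0514
gripper_force: 30.0
```

```bash
python3 - <<'E'
from h import *
s=arm.get_state(); print(s['t'],s['eef_pos'],s['force'],s['width'],s['gripper_force'])
N=nestR();rel(F0+N[:,2]*.13,toolR(N))
E
```

```text
5.4833 [0.38578845 0.27917517 0.20738784] [ 0.20355368  0.94605515 -2.51132116] 0.051362025659218484 30.00137902214192
trans [ -0.52 -21.63   1.53] | 21.7 rot [ 0.08 23.27  0.2 ] | 23.3
```

Emit:
move_arm --rows '[{"translation":[-0.1,-3.5,0.1],"rot":[0,3.5,0],"hand":1},{"translation":[-0.2,-7.1,0.2],"rot":[0,7.3,0],"hand":1},{"translation":[-0.3,-10.8,0.3],"rot":[0,11.1,0.1],"hand":1},{"translation":[-0.4,-14.5,0.6],"rot":[0,15,0.1],"hand":1},{"translation":[-0.5,-18,1],"rot":[0.1,19,0.2],"hand":1},{"translation":[-0.5,-21,1.4],"rot":[0.1,22.5,0.2],"hand":1},{"translation":[-0.5,-21.6,1.5],"rot":[0.1,23.2,0.2],"hand":1},{"translation":[-0.5,-21.6,1.5],"rot":[0.1,23.2,0.2],"hand":1}]'

```text
t: 6.15
eef_pos: [0.5215, 0.1078, 0.1846]
ee_rot: [-3.14, -0.48, -2.494]
force: [-0.6, 0.9, -1.1]
width: 0.0512
gripper_force: 30.0
```

```bash
python3 - <<'E'
from h import *
M,im,d=snap('wrist','w3.png'); 
s=arm.get_state(); print(s['t'],s['eef_pos'],s['force'],s['width'],s['gripper_force'])
N=nestR();rel(F0+N[:,2]*.13,toolR(N))
E
```

```text
6.2 [0.52093115 0.10885795 0.18557631] [-0.28929631  0.06911941 -0.67086235] 0.05110283694708372 29.999787078704685
trans [ 0.14  0.11 -0.56] | 0.6 rot [ 0.04 -0.36 -0.29] | 0.5
```

View pics/w3.png

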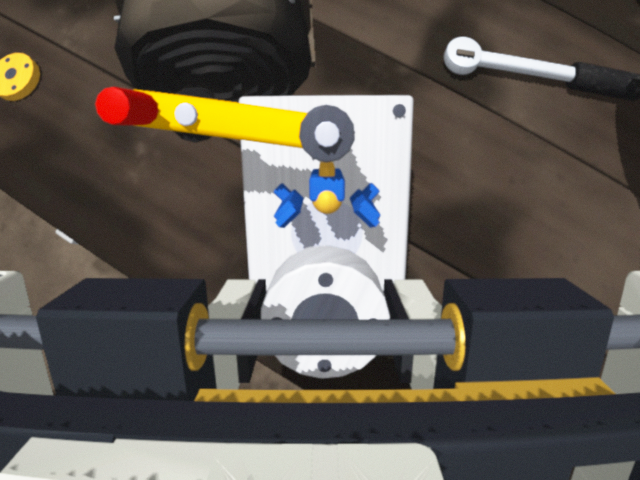

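The hub is held upright and centred at (325,310), over the pocket and in line with the hinge at (327,133). I'll refine the alignment from this close view.

```bash
cat >> h.py <<'E'
def inpocket(M,d,im):
    N=nestR(); L=((cloud(M,d)-F0)@N)*1000; hsv=cv2.cvtColor(im,cv2.COLOR_RGB2HSV); ok=d>0
    def c(n,s):
        q=L[s&ok]
        if len(q)>20: print(n,len(q),'med',np.median(q,0).round(1),'mid',((np.percentile(q,2,0)+np.percentile(q,98,0))/2).round(1),'rect',np.round(cv2.minAreaRect(q[:,:2].astype(np.float32))[0],1))
    X,Y,Z=L[...,0],L[...,1],L[...,2]; lowS=hsv[...,1]<60; blue=(hsv[...,0]>100)&(hsv[...,0]<125)&(hsv[...,1]>120)
    c('cap',(np.hypot(X-70,Y)<9)&(Z>73)&(Z<80)&lowS); c('hdisc',(np.hypot(X-70,Y)<16)&(Z>66)&(Z<80)&lowS)
    c('backL',blue&(Y>10)&(Y<38)&(Z>38)&(Z<60)); c('backR',blue&(Y<-10)&(Y>-38)&(Z>38)&(Z<60))
    pl=(abs(Z)<6)&(hsv[...,2]>110)&lowS&(X>35)&(X<90)&(abs(Y)<70)&ok
    for y in(-1,1):
        q=L[pl&(Y*y>20)]; b=[(q[(q[:,0]>x)&(q[:,0]<x+10)][:,1]*y).max()*y for x in(40,50,60,70,80)]; print('plate edge',np.round(b,1))
    print('plate z',np.median(L[pl][:,2]))
    return L,hsv
E
python3 - <<'E'
from h import *
M,im,d=snap('wrist'); L,hsv=inpocket(M,d,im)
X,Y,Z=[L[...,i] for i in range(3)]
h0=130-18.2
s=(Z>h0+20)&(Z<h0+28)&(np.hypot(X,Y)<32)&(hsv[...,1]<60)&(d>0); s[320:352]=0
q=L[s]; print(len(q),np.median(q,0)); print('y range',q[:,1].min(),q[:,1].max(),'x',q[:,0].min(),q[:,0].max())
E
```

```text
cap 501 med [69.8 -0.2 77.3] mid [69.8 -0.2 76.7] rect [69.9 -0.3]
hdisc 2440 med [70.  -0.2 71.5] mid [69.9 -0.5 74. ] rect [69.8 -0.4]
backL 450 med [25.8 22.8 48.6] mid [25.3 22.9 46.6] rect [24.8 23.2]
backR 469 med [ 25.8 -23.2  48.9] mid [ 25.3 -22.9  46.6] rect [ 30.3 -18.1]
plate edge [-58.6 -57.8 -58.1 -57.9 -58.1]Traceback (most recent call last):
  File "<stdin>", line 2, in <module>
  File "h.py", line 62, in inpocket
    q=L[pl&(Y*y>20)]; b=[(q[(q[:,0]>x)&(q[:,0]<x+10)][:,1]*y).max()*y for x in(40,50,60,70,80)]; print('plate edge',np.round(b,1))
                         ~~~~~~~~~~~~~~~~~~~~~~~~~~~~~~~~~~~~~~~~^^
    return umr_maximum(a, axis, None, out, keepdims, initial, where)
ValueError: zero-size array to reduction operation maximum which has no identity
```

```bash
python3 - <<'E'
from h import *
M,im,d=snap('wrist'); s=arm.get_state(); A=T(s['eef_pos'],s['ee_rot']); P=cloud(M,d); Q=((P-A[:3,3])@A[:3,:3])*1000
hsv=cv2.cvtColor(im,cv2.COLOR_RGB2HSV)
m=(abs(Q[...,2]+6)<3)&(np.hypot(Q[...,0],Q[...,1])<30)&(hsv[...,2]>120)&(d>0); m[318:354]=0
q=Q[m]; print(len(q),'z',np.median(q[:,2]),'x',q[:,0].min(),q[:,0].max(),'y',q[:,1].min(),q[:,1].max(), cv2.minEnclosingCircle(q[:,:2].astype(np.float32)))
N=nestR(); rel(F0+N[:,2]*.080,toolR(N))
E
```

```text
5829 z -4.671218068606322 x -26.549703893222866 25.56665887295987 y -24.026337823364816 26.25301516061445 ((-0.49204307794570923, 1.0744788646697998), 26.138179779052734)
trans [0.08 0.   4.6 ] | 4.6 rot [-0.03 -0.17 -0.19] | 0.3
```

Emit:
move_arm --rows '[{"translation":[0.15,-0.05,2],"rot":[0,0,-0.2],"hand":1},{"translation":[0.2,-0.05,4],"rot":[0,-0.1,-0.2],"hand":1},{"translation":[0.2,-0.05,5.2],"rot":[0,-0.1,-0.2],"hand":1},{"translation":[0.2,-0.05,5.8],"rot":[0,-0.1,-0.2],"hand":1},{"translation":[0.2,-0.05,6.2],"rot":[0,-0.1,-0.2],"hand":1},{"translation":[0.2,-0.05,6.2],"rot":[0,-0.1,-0.2],"hand":1}]'

```text
t: 6.8
eef_pos: [0.4977, 0.0917, 0.1336]
ee_rot: [-3.141, -0.47, -2.486]
force: [1.7, 1.1, -3.0]
width: 0.0513
gripper_force: 30.0
```

```bash
cat >> h.py <<'E'
def st():
    s=arm.get_state(); N=nestR(); print('t',round(s['t'],2),'pocket mm',np.round(((s['eef_pos']-F0)@N)*1000,2),'F pocket',np.round(s['force']@N,1),'w',round(s['width']*1000,2),'g',round(s['gripper_force'],1)); return s
E
python3 - <<'E'
from h import *
st(); N=nestR(); rel(F0+N@[.001,.0005,.0182],toolR(N))
E
```

```text
t 6.8 pocket mm [ 0.72  0.56 64.94] F pocket [-3.1  0.2 -1.7] w 51.27 g 30.0
trans [0.03 0.01 4.67] | 4.7 rot [-0.08  0.04  0.05] | 0.1
```

Emit:
move_arm --rows '[{"translation":[0,0,0.5],"rot":[0,0,0],"hand":1},{"translation":[0,0,1],"rot":[0,0,0],"hand":1},{"translation":[0,0,1.5],"rot":[0,0,0],"hand":1},{"translation":[0,0,2],"rot":[0,0,0],"hand":1},{"translation":[0,0,2.4],"rot":[0,0,0],"hand":1}]'

```text
t: 7.22
eef_pos: [0.4896, 0.0847, 0.1116]
ee_rot: [-3.141, -0.471, -2.487]
force: [3.8, 4.7, 0.3]
width: 0.0512
gripper_force: 30.0
```

Emit:
move_arm --rows '[{"translation":[0,0,0.5],"rot":[0,0,0],"hand":1},{"translation":[0,0,1],"rot":[0,0,0],"hand":1},{"translation":[0,0,1.4],"rot":[0,0,0],"hand":1},{"translation":[0,0,1.7],"rot":[0,0,0],"hand":1},{"translation":[0,0,1.9],"rot":[0,0,0],"hand":1},{"translation":[0,0,1.9],"rot":[0,0,0],"hand":1}]'

```text
t: 7.72
eef_pos: [0.4816, 0.0786, 0.0942]
ee_rot: [-3.141, -0.474, -2.487]
force: [2.6, 1.2, -3.9]
width: 0.0508
gripper_force: 30.0
```

```bash
python3 - <<'E'
from h import *
st(); N=nestR(); rel(F0+N@[.001,.0005,.0182],toolR(N))
E
```

```text
t 7.72 pocket mm [ 1.29  1.19 20.4 ] F pocket [-4.3  0.6 -2.2] w 50.81 g 30.0
trans [-0.03  0.07  0.22] | 0.2 rot [-0.02 -0.13 -0.01] | 0.1
```

Emit:
move_arm --rows '[{"translation":[0,0,0.1],"rot":[0,0,0],"hand":1},{"translation":[0,0,0.2],"rot":[0,0,0],"hand":1},{"translation":[0,0,0.25],"rot":[0,0,0],"hand":1},{"translation":[0,0,0.25],"rot":[0,0,0],"hand":1}]'

```text
t: 8.05
eef_pos: [0.481, 0.0781, 0.0925]
ee_rot: [-3.141, -0.473, -2.487]
force: [3.2, 1.7, -2.4]
width: 0.0512
gripper_force: 30.0
```

```bash
python3 -c "
from h import *
st()"
```

```text
t 8.05 pocket mm [ 1.23  1.22 18.56] F pocket [-4.3  0.6 -0.5] w 51.15 g 30.0
```

Emit:
move_arm --rows '[{"translation":[0,0,0.05],"rot":[0,0,0],"hand":1},{"translation":[0,0,0.1],"rot":[0,0,0],"hand":1},{"translation":[0,0,0.1],"rot":[0,0,0],"hand":1}]'

```text
t: 8.3
eef_pos: [0.4809, 0.078, 0.0924]
ee_rot: [-3.141, -0.473, -2.487]
force: [3.8, 3.6, 4.3]
width: 0.0511
gripper_force: 30.0
```

```bash
python3 -c "
from h import *
st()"
```

```text
t 8.3 pocket mm [ 1.33  1.25 18.35] F pocket [-2.7 -0.5  6.2] w 51.06 g 30.0
```

Emit:
move_arm --rows '[{"translation":[0,0,0.05],"rot":[0,0,0],"hand":1},{"translation":[0,0,0.1],"rot":[0,0,0],"hand":1},{"translation":[0,0,0.1],"rot":[0,0,0],"hand":1}]'

```text
t: 8.55
eef_pos: [0.4809, 0.0779, 0.0923]
ee_rot: [-3.14, -0.472, -2.487]
force: [2.5, 6.5, 11.3]
width: 0.0514
gripper_force: 30.0
```

Emit:
move_arm --rows '[{"translation":[0,0,0],"rot":[0,0,0],"hand":0.25},{"translation":[0,0,0],"rot":[0,0,0],"hand":0.25},{"translation":[0,0,0],"rot":[0,0,0],"hand":0.25},{"translation":[0,0,-1],"rot":[0,0,0],"hand":0.25},{"translation":[0,0,-3],"rot":[0,0,0],"hand":0.25},{"translation":[0,0,-6],"rot":[0,0,0],"hand":0.25},{"translation":[0,0,-10],"rot":[0,0,0],"hand":0.25},{"translation":[0,0,-13],"rot":[0,0,0],"hand":0.25}]'

```text
t: 9.22
eef_pos: [0.528, 0.1138, 0.2094]
ee_rot: [-3.14, -0.473, -2.487]
force: [0.8, 0.3, 0.9]
width: 0.066
gripper_force: 0.0
```

```bash
cat >> h.py <<'E'
def seated(hz):
    M,im,d=snap('wrist'); L,hsv=[None]*2
    N=nestR(); L=((cloud(M,d)-F0)@N)*1000; X,Y,Z=[L[...,i] for i in range(3)]
    s=(np.hypot(X,Y)<25)&(abs(Z-hz)<5)&(d>0); q=L[s]; A=np.c_[q[:,:2],np.ones(len(q))]
    for _ in range(4):
        k=np.linalg.lstsq(A,q[:,2],rcond=None)[0]; r=q[:,2]-A@k; g=abs(r)<1.2; q,A=q[g],A[g]
    print('top',len(q),'z at axis',round(k[2],2),'tilt deg x,y',np.degrees(k[:2]).round(2),'circ',cv2.minEnclosingCircle(L[(np.hypot(X,Y)<30)&(abs(Z-hz)<2.5)&(d>0)][:,:2].astype(np.float32)))
    pl=(abs(Z)<6)&(X>60)&(X<90)&(Y<-20)&(Y>-55)&(d>0); print('plate z',round(float(np.median(L[pl][:,2])),2)); return M,im,d
E
python3 - <<'E'
from h import *
s=st(); M,im,d=seated(24); cv2.imwrite('pics/w4.png',im[...,::-1])
print(s['q']); rel([.5275,.311,.2],downR(YAW))
print(find('wrist',M,'bolt'))
E
```

```text
t 9.22 pocket mm [  1.7    1.47 149.48] F pocket [-0.4  0.2  1.2] w 66.02 g 0.0
top 3239 z at axis 23.93 tilt deg x,y [ 0.1  -0.04] circ ((-2.48042893409729, -0.07150334864854813), 28.481395721435547)
plate z -0.1
[ 0.59559312  0.4352654  -0.04861151  0.02818977 -1.55937111 -1.51895678]
trans [-10.96  15.75  -4.02] | 19.6 rot [ -0.26 -26.69   0.05] | 26.7
[]
```

Emit:
move_arm --rows '[{"translation":[-1,1.5,-1],"rot":[0,-3,0],"hand":0.2},{"translation":[-2.5,4,-2],"rot":[0,-7,0],"hand":0.2},{"translation":[-4.2,6.7,-2.8],"rot":[0,-11.5,0],"hand":0.2},{"translation":[-6,9.4,-3.4],"rot":[0,-16,0],"hand":0.2},{"translation":[-7.8,12,-3.7],"rot":[0,-20.5,0],"hand":0.2},{"translation":[-10,14.5,-4],"rot":[-0.2,-24.5,0],"hand":0.2},{"translation":[-11,15.8,-4],"rot":[-0.3,-26.7,0],"hand":0.2},{"translation":[-11,15.8,-4],"rot":[-0.3,-26.7,0],"hand":0.2}]'

```text
t: 9.98
eef_pos: [0.5214, 0.3112, 0.1915]
ee_rot: [3.137, -0.006, -2.486]
force: [-0.1, -1.0, -0.2]
width: 0.0703
gripper_force: 0.0
```

```bash
python3 - <<'E'
from h import *
M,im,d=snap('wrist','w5.png'); P=cloud(M,d); c=top(P,(.5275,.311),.010,.022)
s=arm.get_state(); print(s['t'],s['q'],s['eef_pos'])
for l in('ball_bearing','bolt'): print(l,find('wrist',M,l))
print('table z',np.median(P[abs(P[...,2])<.01][:,2]))
rel([c[0],c[1],.0155],downR(YAW))
E
```

```text
1880 circle [0.5244 0.314 ] 0.0263 bbox mid [0.5243 0.314 ] rect [0.5241 0.3141] [0.0517 0.0511] z [0.0106 0.0148 0.0162]
10.0333 [ 0.85377344  0.28837005 -0.20264106 -0.00670963 -1.08758389 -1.76599655] [0.52176567 0.30991123 0.19180511]
ball_bearing [(0.97, array([0.5233, 0.3143, 0.0029]))]
bolt [(0.79, array([ 5.380e-01,  2.348e-01, -2.000e-04]))]
table z 0.00019931042348336758
trans [-0.59  0.23 17.65] | 17.7 rot [ 0.23 -0.52 -0.04] | 0.6
```

View pics/w5.png

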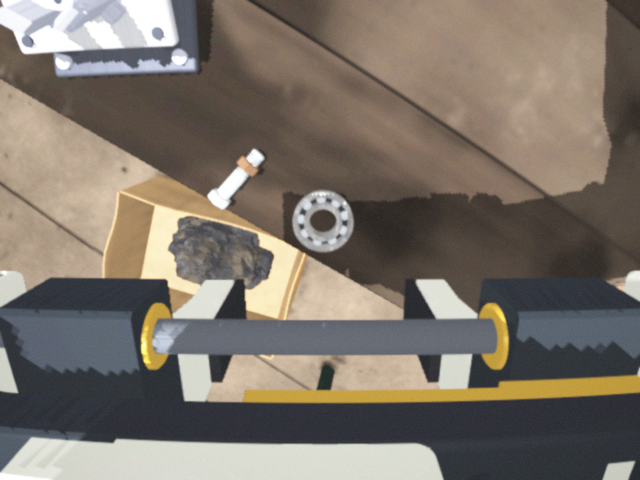

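The bearing lies flat at (324,221), close to the worktop edge. The bolt is at (236,178), and there is a box beyond the edge at (210,260). I'll check the box height before descending.

```bash
python3 - <<'E'
from h import *
M,im,d=snap('wrist'); P=cloud(M,d)
for u,v in((275,221),(262,221),(284,240),(300,255),(295,262),(220,200),(372,221),(240,175)): print(u,v,P[v,u].round(3))
s=st(); rel([.5244,.3140,.0155],downR(YAW))
E
```

```text
275 221 [0.553 0.279 0.002]
262 221 [0.56 0.27 0.  ]
284 240 [ 0.563  0.296 -0.002]
300 255 [ 0.807  0.438 -0.805]
295 262 [ 0.86   0.45  -0.881]
220 200 [0.561 0.232 0.02 ]
372 221 [ 0.501  0.348 -0.001]
240 175 [0.535 0.233 0.016]
t 10.18 pocket mm [-108.66 -156.25  186.21] F pocket [-0.7 -0.2  0.9] w 70.24 g 0.0
trans [-0.55  0.26 17.65] | 17.7 rot [ 0.24 -0.5  -0.08] | 0.6
```

Emit:
move_arm --rows '[{"translation":[-0.5,0.2,4],"rot":[0.2,-0.5,0],"hand":0.2},{"translation":[-0.5,0.2,8],"rot":[0.2,-0.5,0],"hand":0.2},{"translation":[-0.5,0.2,12],"rot":[0.2,-0.5,0],"hand":0.2},{"translation":[-0.5,0.2,15],"rot":[0.2,-0.5,0],"hand":0.2},{"translation":[-0.5,0.2,16.8],"rot":[0.2,-0.5,0],"hand":0.2},{"translation":[-0.5,0.2,17.5],"rot":[0.2,-0.5,0],"hand":0.2},{"translation":[-0.5,0.2,17.6],"rot":[0.2,-0.5,0],"hand":0.2}]'

```text
t: 10.77
eef_pos: [0.5242, 0.3125, 0.0151]
ee_rot: [-3.141, -0.003, -2.489]
force: [0.2, -0.0, 0.3]
width: 0.0701
gripper_force: 0.0
```

```bash
python3 - <<'E'
from h import *
s=st(); print(s['eef_pos'],s['force']); rel([.5244,.3140,.0155],downR(YAW))
E
```

```text
t 10.77 pocket mm [-191.55 -158.45   29.88] F pocket [-0.   0.1  0.3] w 70.09 g 0.0
[0.52419335 0.31246825 0.01508476] [ 0.22636109 -0.00951711  0.25081457]
trans [-0.11  0.11 -0.04] | 0.2 rot [-0.01 -0.15 -0.12] | 0.2
```

Emit:
move_arm --rows '[{"translation":[-0.1,0,0],"rot":[0,-0.1,0],"hand":1},{"translation":[-0.1,0,0],"rot":[0,-0.1,0],"hand":1},{"translation":[-0.1,0,0],"rot":[0,-0.1,0],"hand":1},{"translation":[-0.1,0,0],"rot":[0,-0.1,0],"hand":1},{"translation":[-0.1,0,0],"rot":[0,-0.1,0],"hand":1},{"translation":[-0.1,0,0],"rot":[0,-0.1,0],"hand":1}]' --squeeze 35

```text
t: 11.27
eef_pos: [0.5257, 0.3149, 0.0165]
ee_rot: [3.141, 0.004, -2.488]
force: [1.2, -2.0, 3.4]
width: 0.0501
gripper_force: 35.0
```

```bash
python3 - <<'E'
from h import *
s=st(); print(s['eef_pos'],s['ee_rot'],s['force'])
N=nestR(); rel(F0+N@[.0012,.0012,.13],toolR(N))
E
```

```text
t 11.27 pocket mm [-193.31 -159.44   32.42] F pocket [1.8 2.4 2.9] w 50.12 g 35.0
[0.52574865 0.31490563 0.016547  ] [ 3.14082683  0.00444805 -2.48799005] [ 1.21883421 -2.03215217  3.36936995]
trans [ 12.81 -16.06 -17.59] | 27.0 rot [ 0.06 27.25 -0.04] | 27.3
```

Emit:
move_arm --rows '[{"translation":[0,0,-1],"rot":[0,0,0],"hand":1},{"translation":[0,0,-4],"rot":[0,0,0],"hand":1},{"translation":[0,0,-8],"rot":[0,0,0],"hand":1},{"translation":[0,0,-12],"rot":[0,0,0],"hand":1},{"translation":[1,-1.5,-15.5],"rot":[0,3,0],"hand":1},{"translation":[3,-4,-18],"rot":[0,8,0],"hand":1},{"translation":[5.5,-7,-18.5],"rot":[0,13,0],"hand":1},{"translation":[8,-10,-18.5],"rot":[0,18,0],"hand":1}]'

```text
t: 11.93
eef_pos: [0.5228, 0.1863, 0.2049]
ee_rot: [3.14, -0.308, -2.486]
force: [1.0, -0.4, -2.4]
width: 0.0509
gripper_force: 35.0
```

```bash
python3 - <<'E'
from h import *
s=st(); N=nestR(); rel(F0+N@[.0012,.0012,.13],toolR(N))
E
```

```text
t 11.93 pocket mm [-35.96 -59.22 163.63] F pocket [-1.6  0.9 -1.9] w 50.88 g 35.0
trans [ 4.22 -6.04  2.7 ] | 7.9 rot [0.08 9.36 0.07] | 9.4
```

Emit:
move_arm --rows '[{"translation":[2,-3,1],"rot":[0,4.5,0],"hand":1},{"translation":[4,-5.5,2.2],"rot":[0.1,9,0],"hand":1},{"translation":[4.2,-6,2.7],"rot":[0.1,9.4,0.1],"hand":1},{"translation":[4.2,-6,2.7],"rot":[0.1,9.4,0.1],"hand":1}]'

```text
t: 12.27
eef_pos: [0.5195, 0.1075, 0.186]
ee_rot: [-3.141, -0.479, -2.492]
force: [-0.6, 0.5, -2.5]
width: 0.0507
gripper_force: 35.0
```

```bash
cat > held.py <<'E'
from h import *
import sys
zt=float(sys.argv[1])
M,im,d=snap('wrist'); s=st(); A=T(s['eef_pos'],s['ee_rot']); P=cloud(M,d); Q=((P-A[:3,3])@A[:3,:3])*1000
m=(abs(Q[...,2]-zt)<3)&(np.hypot(Q[...,0],Q[...,1])<29)&(d>0); m[318:354]=0
q=Q[m]; print(len(q),'z',np.median(q[:,2]),'x',q[:,0].min(),q[:,0].max(),'y',q[:,1].min(),q[:,1].max(), cv2.minEnclosingCircle(q[:,:2].astype(np.float32)))
k=np.linalg.lstsq(np.c_[q[:,:2],np.ones(len(q))],q[:,2],rcond=None)[0]; print('tilt',np.degrees(k[:2]),k[2])
inpocket(M,d,im) if 0 else None
N=nestR(); rel(F0+N@[.0012,.0012,float(sys.argv[2])],toolR(N))
E
python3 held.py 1 .09
```

```text
t 12.32 pocket mm [-9.0000e-02  5.3000e-01  1.2526e+02] F pocket [-0.9 -0.2 -0.3] w 50.1 g 35.0
3416 z 3.133777503550707 x -23.417590833291726 28.24664338685542 y -26.69849754265067 26.861806267731854 ((4.163715839385986, 0.04591066390275955), 27.654897689819336)
tilt [-0.14321187 -0.02660117] 3.04068259551412
trans [ 0.11 -0.07  3.53] | 3.5 rot [ 0.05 -0.26 -0.21] | 0.3
```

Emit:
move_arm --rows '[{"translation":[-0.1,-0.03,2],"rot":[0,-0.2,-0.2],"hand":1},{"translation":[-0.1,-0.03,4],"rot":[0,-0.2,-0.2],"hand":1},{"translation":[-0.1,-0.03,5.2],"rot":[0,-0.2,-0.2],"hand":1},{"translation":[-0.1,-0.03,5.7],"rot":[0,-0.2,-0.2],"hand":1},{"translation":[-0.1,-0.03,6.1],"rot":[0,-0.2,-0.2],"hand":1},{"translation":[-0.1,-0.03,6.1],"rot":[0,-0.2,-0.2],"hand":1}]'

```text
t: 12.82
eef_pos: [0.4991, 0.0934, 0.1334]
ee_rot: [3.141, -0.47, -2.485]
force: [0.3, 0.8, -1.4]
width: 0.0501
gripper_force: 35.0
```

```bash
python3 -c "
from h import *
st()"
```

```text
t 12.82 pocket mm [-1.260e+00  5.000e-02  6.566e+01] F pocket [-1.3 -0.4 -0.9] w 50.14 g 35.0
```

Emit:
move_arm --rows '[{"translation":[0,-0.04,0.4],"rot":[0,0,0],"hand":1},{"translation":[0,-0.04,0.8],"rot":[0,0,0],"hand":1},{"translation":[0,-0.04,1.2],"rot":[0,0,0],"hand":1},{"translation":[0,-0.04,1.6],"rot":[0,0,0],"hand":1},{"translation":[0,-0.04,1.6],"rot":[0,0,0],"hand":1}]'

```text
t: 13.23
eef_pos: [0.4935, 0.0879, 0.1178]
ee_rot: [3.141, -0.471, -2.486]
force: [2.3, 2.0, -5.0]
width: 0.0507
gripper_force: 35.0
```

```bash
python3 -c "
from h import *
st()"
```

```text
t 13.23 pocket mm [-1.39  0.98 48.29] F pocket [-4.9 -0.1 -3. ] w 50.68 g 35.0
```

Now the last ~8 mm in small steps.

Emit:
move_arm --rows '[{"translation":[0,0,0.25],"rot":[0,0,0],"hand":1},{"translation":[0,0,0.45],"rot":[0,0,0],"hand":1},{"translation":[0,0,0.6],"rot":[0,0,0],"hand":1},{"translation":[0,0,0.6],"rot":[0,0,0],"hand":1}]'

```text
t: 13.57
eef_pos: [0.4912, 0.086, 0.113]
ee_rot: [3.141, -0.472, -2.486]
force: [2.9, 0.8, -2.3]
width: 0.0508
gripper_force: 35.0
```

```bash
python3 -c "
from h import *
st()"
```

```text
t 13.57 pocket mm [-0.98  1.15 42.68] F pocket [-3.6  1.1 -0.8] w 50.79 g 35.0
```

Emit:
move_arm --rows '[{"translation":[0,0,0.08],"rot":[0,0,0],"hand":1},{"translation":[0,0,0.16],"rot":[0,0,0],"hand":1},{"translation":[0,0,0.2],"rot":[0,0,0],"hand":1},{"translation":[0,0,0.2],"rot":[0,0,0],"hand":1}]'

```text
t: 13.9
eef_pos: [0.4906, 0.0856, 0.1115]
ee_rot: [3.141, -0.471, -2.486]
force: [3.5, 1.7, -1.9]
width: 0.0502
gripper_force: 35.0
```

```bash
python3 -c "
from h import *
st()"
```

```text
t 13.9 pocket mm [-1.    1.11 40.96] F pocket [-4.3  0.8  0. ] w 50.24 g 35.0
```

Emit:
move_arm --rows '[{"translation":[0,0,0.08],"rot":[0,0,0],"hand":1},{"translation":[0,0,0.15],"rot":[0,0,0],"hand":1},{"translation":[0,0,0.15],"rot":[0,0,0],"hand":1}]'

```text
t: 14.15
eef_pos: [0.4904, 0.0855, 0.1111]
ee_rot: [-3.141, -0.471, -2.485]
force: [2.3, 3.5, 6.1]
width: 0.0504
gripper_force: 35.0
```

```bash
python3 -c "
from h import *
st()"
```

```text
t 14.15 pocket mm [-0.96  1.1  40.54] F pocket [-0.8 -1.4  7.2] w 50.36 g 35.0
```

Emit:
move_arm --rows '[{"translation":[0,0,0.06],"rot":[0,0,0],"hand":1},{"translation":[0,0,0.12],"rot":[0,0,0],"hand":1},{"translation":[0,0,0.12],"rot":[0,0,0],"hand":1}]'

```text
t: 14.4
eef_pos: [0.4905, 0.0854, 0.1111]
ee_rot: [-3.141, -0.47, -2.485]
force: [1.4, 4.9, 13.5]
width: 0.0504
gripper_force: 35.0
```

Emit:
move_arm --rows '[{"translation":[0,0,0],"rot":[0,0,0],"hand":0.25},{"translation":[0,0,0],"rot":[0,0,0],"hand":0.25},{"translation":[0,0,0],"rot":[0,0,0],"hand":0.25},{"translation":[0,0,-1],"rot":[0,0,0],"hand":0.25},{"translation":[0,0,-3],"rot":[0,0,0],"hand":0.25},{"translation":[0,0,-6],"rot":[0,0,0],"hand":0.25},{"translation":[0,0,-10],"rot":[0,0,0],"hand":0.25},{"translation":[0,0,-12],"rot":[0,0,0],"hand":0.25}]'

```text
t: 15.07
eef_pos: [0.5349, 0.1188, 0.22]
ee_rot: [-3.14, -0.469, -2.486]
force: [0.9, 0.1, -0.1]
width: 0.066
gripper_force: 0.0
```

```bash
python3 - <<'E'
from h import *
s=st(); M,im,d=seated(39); print(s['q'])
# disc pick: choose tool x dir for closing line; candidates
for a in (np.degrees(YAW),180,156,270): print(a); rel([.526,-.2995,.30],downR(np.radians(a)))
E
```

```text
t 15.07 pocket mm [ -0.98   1.74 162.79] F pocket [-0.7  0.5  0.3] w 66.02 g 0.0
top 1157 z at axis 38.4 tilt deg x,y [0.3  0.07] circ ((-2.2962777614593506, 0.15194730460643768), 28.140336990356445)
plate z -0.12
[ 0.59618397  0.437134   -0.01831601  0.02839781 -1.5833146  -1.51749911]
217.5
trans [ 27.09 -32.56   4.96] | 42.6 rot [ -0.18 -26.62   0.1 ] | 26.6
180
trans [ 27.09 -32.56   4.96] | 42.6 rot [ -8.89 -25.6   36.91] | 45.8
156
trans [ 27.09 -32.56   4.96] | 42.6 rot [-14.44 -23.9   60.45] | 66.6
270
trans [ 27.09 -32.56   4.96] | 42.6 rot [ 12.02 -24.8  -51.42] | 58.3
```

```bash
cat >> h.py <<'E'
def rows(wps,s=None):
    """wps: list of (P,R,n). prints rel rows from current pose, calls of 8"""
    s=s or arm.get_state(); p=np.array(s['eef_pos']); A=rpy(s['ee_rot']); seq=[]
    for P,Rt,n in wps:
        w=R.from_matrix(A.T@Rt).as_rotvec()
        for k in range(1,n+1): seq.append((p+(np.array(P)-p)*k/n, A@R.from_rotvec(w*k/n).as_matrix()))
        p,A=np.array(P),Rt
    b=(np.array(s['eef_pos']),rpy(s['ee_rot']))
    for i,(P,Q) in enumerate(seq):
        if i%8==0: print('call')
        print((b[1].T@(P-b[0])*100).round(1).tolist(),R.from_matrix(b[1].T@Q).as_rotvec(degrees=True).round(1).tolist())
        if i%8==7: b=(P,Q)
E
python3 - <<'E'
from h import *
D=downR(np.radians(320)); s=arm.get_state(); A=rpy(s['ee_rot'])
w=R.from_matrix(A.T@D).as_rotvec(); print(np.degrees(np.linalg.norm(w)))
mid=A@R.from_rotvec(w*.5).as_matrix()
rows([([.57,-.05,.30],mid,8),([.526,-.2995,.24],D,8)])
E
```

```text
104.85140198138137
call
[1.3, -1.9, -0.4] [1.5, -1.2, -6.3]
[2.6, -3.9, -0.9] [3.0, -2.4, -12.5]
[3.9, -5.8, -1.3] [4.4, -3.6, -18.8]
[5.2, -7.7, -1.7] [5.9, -4.8, -25.1]
[6.5, -9.7, -2.2] [7.4, -6.0, -31.4]
[7.8, -11.6, -2.6] [8.9, -7.2, -37.6]
[9.1, -13.6, -3.0] [10.3, -8.4, -43.9]
[10.4, -15.5, -3.5] [11.8, -9.6, -50.2]
call
[2.9, 0.4, 1.5] [1.5, -1.2, -6.3]
[5.7, 0.8, 3.0] [3.0, -2.4, -12.5]
[8.6, 1.2, 4.5] [4.4, -3.6, -18.8]
[11.4, 1.6, 6.0] [5.9, -4.8, -25.1]
[14.3, 2.0, 7.5] [7.4, -6.0, -31.4]
[17.2, 2.4, 9.0] [8.9, -7.2, -37.6]
[20.0, 2.8, 10.5] [10.3, -8.4, -43.9]
[22.9, 3.2, 12.0] [11.8, -9.6, -50.2]
```

Emit:
move_arm --rows '[{"translation":[1.3,-1.9,-0.4],"rot":[1.5,-1.2,-6.3],"hand":0.2},{"translation":[2.6,-3.9,-0.9],"rot":[3,-2.4,-12.5],"hand":0.2},{"translation":[3.9,-5.8,-1.3],"rot":[4.4,-3.6,-18.8],"hand":0.2},{"translation":[5.2,-7.7,-1.7],"rot":[5.9,-4.8,-25.1],"hand":0.2},{"translation":[6.5,-9.7,-2.2],"rot":[7.4,-6,-31.4],"hand":0.2},{"translation":[7.8,-11.6,-2.6],"rot":[8.9,-7.2,-37.6],"hand":0.2},{"translation":[9.1,-13.6,-3],"rot":[10.3,-8.4,-43.9],"hand":0.2},{"translation":[10.4,-15.5,-3.5],"rot":[11.8,-9.6,-50.2],"hand":0.2}]'

```text
t: 15.78
eef_pos: [0.566, -0.0528, 0.295]
ee_rot: [3.019, -0.233, -1.559]
force: [0.5, 0.4, -1.0]
width: 0.0701
gripper_force: 0.0
```

Emit:
move_arm --rows '[{"translation":[2.9,0.4,1.5],"rot":[1.5,-1.2,-6.3],"hand":0.2},{"translation":[5.7,0.8,3],"rot":[3,-2.4,-12.5],"hand":0.2},{"translation":[8.6,1.2,4.5],"rot":[4.4,-3.6,-18.8],"hand":0.2},{"translation":[11.4,1.6,6],"rot":[5.9,-4.8,-25.1],"hand":0.2},{"translation":[14.3,2,7.5],"rot":[7.4,-6,-31.4],"hand":0.2},{"translation":[17.2,2.4,9],"rot":[8.9,-7.2,-37.6],"hand":0.2},{"translation":[20,2.8,10.5],"rot":[10.3,-8.4,-43.9],"hand":0.2},{"translation":[22.9,3.2,12],"rot":[11.8,-9.6,-50.2],"hand":0.2}]'

```text
t: 16.45
eef_pos: [0.5224, -0.2953, 0.2372]
ee_rot: [3.126, -0.002, -0.734]
force: [1.4, 0.1, -0.0]
width: 0.0701
gripper_force: 0.0
```

```bash
python3 - <<'E'
from h import *
M,im,d=snap('wrist'); M,im,d=snap('wrist','w6.png'); P=cloud(M,d); s=arm.get_state(); print(s['t'],s['q'],s['eef_pos'],s['ee_rot'])
c=top(P,(.526,-.2995),.006,.022)
print(find('wrist',M,'end_disc'))
b=P[(P[...,2]>.03)&(d>0)&(P[...,2]<.2)]; dd=np.hypot(b[:,0]-.526,b[:,1]+.2995); i=dd>.04; print('nearest tall',b[i][dd[i].argmin()])
rel([c[0],c[1],.0155],downR(np.radians(320)))
E
```

```text
16.55 [-0.18504512  0.24294189 -0.16981722  0.0158865  -1.16800642  1.01128292] [ 0.52105249 -0.29805337  0.23557283] [ 3.12394361e+00  7.63634104e-04 -7.38265010e-01]
2271 circle [ 0.5268 -0.3007] 0.0261 bbox mid [ 0.5271 -0.3007] rect [ 0.5271 -0.301 ] [0.0508 0.0512] z [0.0108 0.0121 0.0134]
[(0.62, array([ 5.245e-01, -3.003e-01,  2.000e-04]))]
nearest tall [ 0.41118415 -0.33776195  0.03607366]
trans [ 0.65 -0.44 22.05] | 22.1 rot [ 1.03 -0.   -2.58] | 2.8
```

View pics/w6.png

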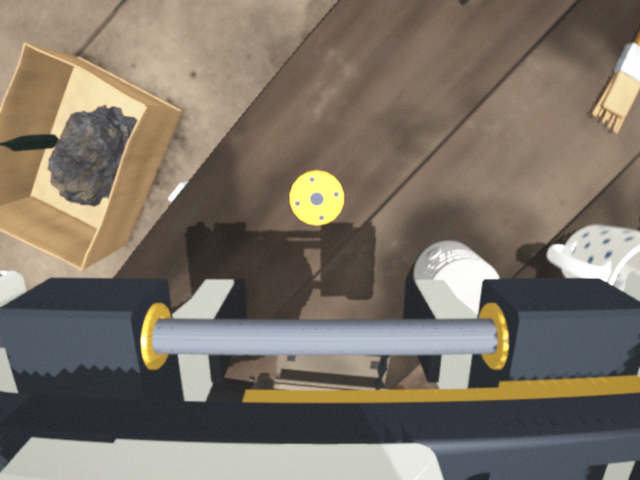

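The disc is at (316,197) with free space around it, and the piston at (455,275) stays clear. Next I descend and grip.

Emit:
move_arm --rows '[{"translation":[0.6,-0.4,4],"rot":[1,0,-2.6],"hand":0.2},{"translation":[0.6,-0.4,8],"rot":[1,0,-2.6],"hand":0.2},{"translation":[0.6,-0.4,12],"rot":[1,0,-2.6],"hand":0.2},{"translation":[0.6,-0.4,16],"rot":[1,0,-2.6],"hand":0.2},{"translation":[0.6,-0.4,19.5],"rot":[1,0,-2.6],"hand":0.2},{"translation":[0.6,-0.4,21.3],"rot":[1,0,-2.6],"hand":0.2},{"translation":[0.6,-0.4,21.8],"rot":[1,0,-2.6],"hand":0.2},{"translation":[0.6,-0.4,21.9],"rot":[1,0,-2.6],"hand":0.2}]'

```text
t: 17.27
eef_pos: [0.5279, -0.2975, 0.0168]
ee_rot: [3.14, 0.0, -0.694]
force: [0.0, -0.2, 0.6]
width: 0.0703
gripper_force: 0.0
```

```bash
python3 - <<'E'
from h import *
s=st(); print(s['eef_pos'],s['force']); rel([.5270,-.3007,.0155],downR(np.radians(320)))
E
```

```text
t 17.27 pocket mm [ 137.49  327.71 -135.81] F pocket [0.4 0.2 0.5] w 70.31 g 0.0
[ 0.52787566 -0.29749082  0.01683646] [ 0.00641065 -0.19792188  0.60122827]
trans [0.14 0.3  0.13] | 0.4 rot [0.07 0.01 0.26] | 0.3
```

Emit:
move_arm --rows '[{"translation":[0.1,0.3,0.05],"rot":[0,0,0.2],"hand":0.2},{"translation":[0.1,0.3,0.1],"rot":[0,0,0.2],"hand":0.5},{"translation":[0.1,0.3,0.1],"rot":[0,0,0.2],"hand":1},{"translation":[0.1,0.3,0.1],"rot":[0,0,0.2],"hand":1},{"translation":[0.1,0.3,0.1],"rot":[0,0,0.2],"hand":1},{"translation":[0.1,0.3,0.1],"rot":[0,0,0.2],"hand":1},{"translation":[0.1,0.3,0.1],"rot":[0,0,0.2],"hand":1}]' --squeeze 35

```text
t: 17.85
eef_pos: [0.5279, -0.3015, 0.0181]
ee_rot: [-3.141, -0.004, -0.697]
force: [-1.2, 1.2, 6.2]
width: 0.0501
gripper_force: 35.0
```

```bash
python3 - <<'E'
from h import *
s=st(); print(s['eef_pos'],s['force'],s['ee_rot'])
N=nestR(); D=rpy(s['ee_rot']); E=toolR(N); A=np.array(s['eef_pos'])
w=R.from_matrix(D.T@E).as_rotvec(); print(np.degrees(w))
mid=D@R.from_rotvec(w*.5).as_matrix()
rows([(A+[0,0,.21],D,6),([.57,-.05,.29],mid,8),(F0+N@[0,0.001,.16],E,8)])
E
```

```text
t 17.85 pocket mm [ 140.21  330.85 -135.78] F pocket [ 3.  -1.7  5.4] w 50.11 g 35.0
[ 0.52787815 -0.30145431  0.0180989 ] [-1.22660954  1.19233061  6.1549826 ] [-3.14051181 -0.00398084 -0.69717508]
[-24.35122547  19.22360643 100.3579628 ]
call
[0.0, -0.0, -3.5] [0.0, 0.0, 0.0]
[0.0, -0.0, -7.0] [0.0, 0.0, 0.0]
[0.0, -0.0, -10.5] [0.0, 0.0, 0.0]
[0.1, -0.0, -14.0] [0.0, 0.0, 0.0]
[0.1, -0.0, -17.5] [0.0, 0.0, 0.0]
[0.1, -0.0, -21.0] [0.0, 0.0, 0.0]
[-1.5, -2.8, -21.8] [-1.5, 1.2, 6.3]
[-3.1, -5.5, -22.6] [-3.0, 2.4, 12.5]
call
[-2.1, -2.3, -1.0] [-1.5, 1.2, 6.3]
[-4.3, -4.6, -2.0] [-3.0, 2.4, 12.5]
[-6.4, -6.9, -3.0] [-4.6, 3.6, 18.8]
[-8.5, -9.2, -4.0] [-6.1, 4.8, 25.1]
[-10.6, -11.5, -5.0] [-7.6, 6.0, 31.4]
[-12.8, -13.7, -5.9] [-9.1, 7.2, 37.6]
[-14.8, -14.7, -5.2] [-10.7, 8.4, 43.9]
[-16.8, -15.6, -4.4] [-12.2, 9.6, 50.2]
call
[-2.1, 0.9, 0.4] [-1.5, 1.2, 6.3]
[-4.3, 1.7, 0.8] [-3.0, 2.4, 12.5]
[-6.4, 2.6, 1.1] [-4.6, 3.6, 18.8]
[-8.5, 3.5, 1.5] [-6.1, 4.8, 25.1]
[-10.7, 4.3, 1.9] [-7.6, 6.0, 31.4]
[-12.8, 5.2, 2.3] [-9.1, 7.2, 37.6]
```

Emit:
move_arm --rows '[{"translation":[0,0,-2],"rot":[0,0,0],"hand":1},{"translation":[0,0,-5.5],"rot":[0,0,0],"hand":1},{"translation":[0,0,-9.5],"rot":[0,0,0],"hand":1},{"translation":[0.1,0,-13.5],"rot":[0,0,0],"hand":1},{"translation":[0.1,0,-17.5],"rot":[0,0,0],"hand":1},{"translation":[0.1,0,-21],"rot":[0,0,0],"hand":1},{"translation":[-1.5,-2.8,-21.8],"rot":[-1.5,1.2,6.3],"hand":1},{"translation":[-3.1,-5.5,-22.6],"rot":[-3,2.4,12.5],"hand":1}]'

```text
t: 18.52
eef_pos: [0.538, -0.2458, 0.2442]
ee_rot: [3.102, -0.048, -0.902]
force: [0.2, 0.9, -2.1]
width: 0.0508
gripper_force: 35.0
```

Emit:
move_arm --rows '[{"translation":[-2.1,-2.3,-1],"rot":[-1.5,1.2,6.3],"hand":1},{"translation":[-4.3,-4.6,-2],"rot":[-3,2.4,12.5],"hand":1},{"translation":[-6.4,-6.9,-3],"rot":[-4.6,3.6,18.8],"hand":1},{"translation":[-8.5,-9.2,-4],"rot":[-6.1,4.8,25.1],"hand":1},{"translation":[-10.6,-11.5,-5],"rot":[-7.6,6,31.4],"hand":1},{"translation":[-12.8,-13.7,-5.9],"rot":[-9.1,7.2,37.6],"hand":1},{"translation":[-14.8,-14.7,-5.2],"rot":[-10.7,8.4,43.9],"hand":1},{"translation":[-16.8,-15.6,-4.4],"rot":[-12.2,9.6,50.2],"hand":1}]'

```text
t: 19.18
eef_pos: [0.5547, -0.0117, 0.2718]
ee_rot: [3.031, -0.296, -1.769]
force: [0.8, 0.7, -1.7]
width: 0.0502
gripper_force: 35.0
```

```bash
python3 - <<'E'
from h import *
s=st(); print(s['eef_pos'],s['q']); N=nestR()
rows([(F0+N@[0,0.001,.15],toolR(N),7)])
E
```

```text
t 19.18 pocket mm [ 79.28 117.3  180.05] F pocket [-1.7 -0.  -1. ] w 50.16 g 35.0
[ 0.55469652 -0.01169542  0.2718468 ] [ 0.44516623  0.26163404 -0.16377123  0.16849439 -1.41700355 -0.70893328]
call
[-1.9, 0.7, 0.4] [-1.3, 1.1, 5.5]
[-3.8, 1.3, 0.9] [-2.7, 2.1, 11.0]
[-5.7, 2.0, 1.3] [-4.0, 3.2, 16.5]
[-7.6, 2.7, 1.7] [-5.3, 4.3, 22.0]
[-9.5, 3.4, 2.2] [-6.7, 5.3, 27.6]
[-11.4, 4.0, 2.6] [-8.0, 6.4, 33.1]
[-13.3, 4.7, 3.1] [-9.3, 7.5, 38.6]
```

Emit:
move_arm --rows '[{"translation":[-1.9,0.7,0.2],"rot":[-1.3,1.1,5.5],"hand":1},{"translation":[-3.8,1.3,0.4],"rot":[-2.7,2.1,11],"hand":1},{"translation":[-5.7,2,0.7],"rot":[-4,3.2,16.5],"hand":1},{"translation":[-7.6,2.7,1.2],"rot":[-5.3,4.3,22],"hand":1},{"translation":[-9.5,3.4,1.8],"rot":[-6.7,5.3,27.6],"hand":1},{"translation":[-11.4,4,2.4],"rot":[-8,6.4,33.1],"hand":1},{"translation":[-13.3,4.7,3.1],"rot":[-9.3,7.5,38.6],"hand":1},{"translation":[-13.3,4.7,3.1],"rot":[-9.3,7.5,38.6],"hand":1}]'

```text
t: 19.85
eef_pos: [0.527, 0.1156, 0.205]
ee_rot: [3.139, -0.478, -2.486]
force: [-0.3, -0.3, -1.5]
width: 0.0505
gripper_force: 35.0
```

```bash
python3 - <<'E'
from h import *
snap('wrist')
N=nestR(); s=st(); rel(F0+N@[.0,.001,.12],toolR(N))
E
```

```text
t 19.9 pocket mm [  0.31   0.78 146.77] F pocket [-1.7  0.1 -1.3] w 50.28 g 35.0
trans [-0.04 -0.02  2.68] | 2.7 rot [ 0.01 -0.27  0.32] | 0.4
```

Emit:
move_arm --rows '[{"translation":[0,0,1.3],"rot":[0,-0.2,0.2],"hand":1},{"translation":[0,0,2.6],"rot":[0,-0.2,0.3],"hand":1},{"translation":[0,0,2.6],"rot":[0,-0.2,0.3],"hand":1}]'

```text
t: 20.15
eef_pos: [0.5172, 0.1049, 0.1838]
ee_rot: [3.141, -0.472, -2.486]
force: [-0.7, -0.3, -1.3]
width: 0.0503
gripper_force: 35.0
```

```bash
python3 - <<'E'
from h import *
M,im,d=snap('wrist','w7.png'); s=st(); A=T(s['eef_pos'],s['ee_rot']); P=cloud(M,d); Q=((P-A[:3,3])@A[:3,:3])*1000
hsv=cv2.cvtColor(im,cv2.COLOR_RGB2HSV)
m=(np.hypot(Q[...,0],Q[...,1])<32)&(d>0)&(hsv[...,0]>20)&(hsv[...,0]<33)&(hsv[...,1]>120)&(abs(Q[...,2])<25); 
q=Q[m]; k,A2=None,None
t=q
for _ in range(5):
    B=np.c_[t[:,:2],np.ones(len(t))]; k=np.linalg.lstsq(B,t[:,2],rcond=None)[0]; r=t[:,2]-B@k; t=t[abs(r)<.8]
print('top plane',len(q),len(t),'tilt',np.degrees(k[:2]).round(2),'z0',k[2])
print('x',t[:,0].min(),t[:,0].max(),'y',t[:,1].min(),t[:,1].max(),cv2.minEnclosingCircle(t[:,:2].astype(np.float32)))
e=np.array([t[(t[:,1]>y)&(t[:,1]<y+2)][:,0].max() for y in range(-20,20,2)]); print(e.round(1))
E
```

```text
t 20.2 pocket mm [  2.32   2.23 121.79] F pocket [-1.1  0.5  0.4] w 50.29 g 35.0
top plane 6243 3712 tilt [ 2.04 -0.17] z0 7.7310312064644355
x -22.893423431109934 27.086543345557182 y -24.023857222987935 27.046392749716006 ((2.5188236236572266, 1.3859570026397705), 25.764591217041016)
[16.9 19.7 21.4 22.4 23.5 24.6 25.5 26.  26.3 26.6 27.1 26.9 26.6 25.9
 25.8 25.1 23.5 23.1 21.2 20.7]
```

View pics/w7.png

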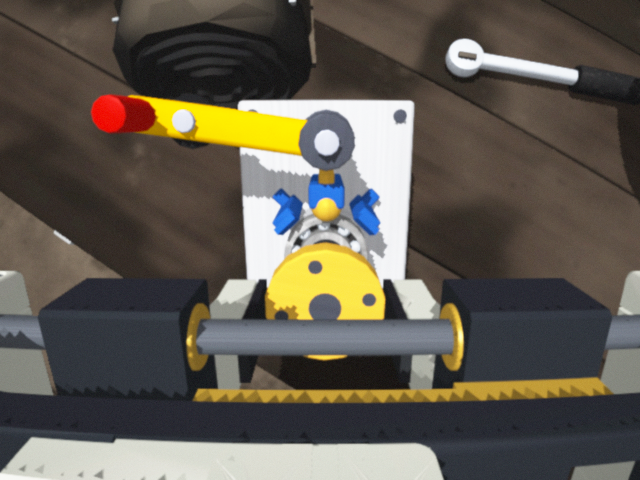

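The disc is gripped at about (325,300) over the stack, tilted about 2°. The bearing shows seated below it. I'll level the disc first.

Emit:
move_arm --rows '[{"translation":[0,0,0.5],"rot":[0,1,0],"hand":1},{"translation":[0,0,1],"rot":[0,2,0],"hand":1},{"translation":[0,0,1],"rot":[0,2,0],"hand":1},{"translation":[0,0,1],"rot":[0,2,0],"hand":1}]'

```text
t: 20.53
eef_pos: [0.5152, 0.1034, 0.1756]
ee_rot: [-3.141, -0.505, -2.487]
force: [-0.2, 0.4, -0.1]
width: 0.0504
gripper_force: 35.0
```

```bash
python3 - <<'E'
from h import *
N=nestR(); s=st(); rel(F0+N@[-.0007,.001,.0745],toolR(N)@R.from_euler('y',2,degrees=True).as_matrix())
E
```

```text
t 20.53 pocket mm [  1.07   1.92 111.89] F pocket [-0.1 -0.4 -0.1] w 50.4 g 35.0
trans [-0.3   0.09  3.73] | 3.7 rot [-0.01  0.04 -0.02] | 0.0
```

Emit:
move_arm --rows '[{"translation":[-0.2,0.1,1.5],"rot":[0,0,0],"hand":1},{"translation":[-0.3,0.1,3],"rot":[0,0,0],"hand":1},{"translation":[-0.3,0.1,3.7],"rot":[0,0,0],"hand":1},{"translation":[-0.3,0.1,4.1],"rot":[0,0,0],"hand":1},{"translation":[-0.3,0.1,4.5],"rot":[0,0,0],"hand":1},{"translation":[-0.3,0.1,4.5],"rot":[0,0,0],"hand":1}]'

```text
t: 21.03
eef_pos: [0.4993, 0.0925, 0.1351]
ee_rot: [-3.141, -0.505, -2.488]
force: [-0.5, 0.9, -0.7]
width: 0.0505
gripper_force: 35.0
```

```bash
python3 -c "
from h import *
st()"
```

```text
t 21.03 pocket mm [-0.15  0.94 67.05] F pocket [-0.5 -1.  -0.6] w 50.46 g 35.0
```

Emit:
move_arm --rows '[{"translation":[-0.03,0,0.2],"rot":[0,0,0],"hand":1},{"translation":[-0.03,0,0.4],"rot":[0,0,0],"hand":1},{"translation":[-0.03,0,0.6],"rot":[0,0,0],"hand":1},{"translation":[-0.03,0,0.7],"rot":[0,0,0],"hand":1},{"translation":[-0.03,0,0.7],"rot":[0,0,0],"hand":1}]'

```text
t: 21.45
eef_pos: [0.4974, 0.091, 0.1289]
ee_rot: [-3.141, -0.503, -2.488]
force: [4.0, 0.9, -2.0]
width: 0.0503
gripper_force: 35.0
```

```bash
python3 -c "
from h import *
st()"
```

```text
t 21.45 pocket mm [-0.86  0.93 60.41] F pocket [-4.3  1.8 -0.1] w 50.3 g 35.0
```

Emit:
move_arm --rows '[{"translation":[0,0,0.1],"rot":[0,0,0],"hand":1},{"translation":[0,0,0.2],"rot":[0,0,0],"hand":1},{"translation":[0,0,0.27],"rot":[0,0,0],"hand":1},{"translation":[0,0,0.27],"rot":[0,0,0],"hand":1}]'

```text
t: 21.78
eef_pos: [0.4961, 0.0901, 0.1265]
ee_rot: [-3.141, -0.504, -2.488]
force: [3.6, 3.1, -0.7]
width: 0.0503
gripper_force: 35.0
```

```bash
python3 -c "
from h import *
st()"
```

```text
t 21.78 pocket mm [-0.45  0.87 57.58] F pocket [-4.5 -0.3  1.5] w 50.29 g 35.0
```

Emit:
move_arm --rows '[{"translation":[0,0,0.06],"rot":[0,0,0],"hand":1},{"translation":[0,0,0.12],"rot":[0,0,0],"hand":1},{"translation":[0,0,0.15],"rot":[0,0,0],"hand":1},{"translation":[0,0,0.15],"rot":[0,0,0],"hand":1}]'

```text
t: 22.12
eef_pos: [0.4959, 0.0899, 0.1261]
ee_rot: [-3.14, -0.503, -2.487]
force: [2.9, 5.5, 6.9]
width: 0.0505
gripper_force: 35.0
```

```bash
python3 -c "
from h import *
st()"
```

```text
t 22.12 pocket mm [-0.39  0.94 57.13] F pocket [-1.9 -2.6  8.7] w 50.53 g 35.0
```

Emit:
move_arm --rows '[{"translation":[0,0,0.06],"rot":[0,0,0],"hand":1},{"translation":[0,0,0.12],"rot":[0,0,0],"hand":1},{"translation":[0,0,0.12],"rot":[0,0,0],"hand":1}]'

```text
t: 22.37
eef_pos: [0.4959, 0.0898, 0.126]
ee_rot: [-3.14, -0.502, -2.487]
force: [3.0, 7.3, 13.0]
width: 0.0506
gripper_force: 35.0
```

Emit:
move_arm --rows '[{"translation":[0,0,0],"rot":[0,0,0],"hand":0.25},{"translation":[0,0,0],"rot":[0,0,0],"hand":0.25},{"translation":[0,0,0],"rot":[0,0,0],"hand":0.25},{"translation":[0,0,-1],"rot":[0,-0.5,0],"hand":0.25},{"translation":[0,0,-3],"rot":[0,-1,0],"hand":0.25},{"translation":[0,0,-6],"rot":[0,-2,0],"hand":0.25},{"translation":[0,0,-9],"rot":[0,-2,0],"hand":0.25},{"translation":[0,0,-9],"rot":[0,-2,0],"hand":0.25}]'

```text
t: 23.03
eef_pos: [0.5329, 0.1169, 0.2082]
ee_rot: [-3.138, -0.462, -2.488]
force: [1.0, 0.1, 0.9]
width: 0.066
gripper_force: 0.0
```

```bash
python3 - <<'E'
from h import *
s=st(); M,im,d=seated(51); cv2.imwrite('pics/w8.png',im[...,::-1]); L=((cloud(M,d)-F0)@nestR())*1000; hsv=cv2.cvtColor(im,cv2.COLOR_RGB2HSV)
m=(np.hypot(L[...,0],L[...,1])<32)&(abs(L[...,2]-51)<2)&(hsv[...,0]>20)&(hsv[...,0]<33)&(hsv[...,1]>120); print(m.sum(),cv2.minEnclosingCircle(L[m][:,:2].astype(np.float32)))
red=((hsv[...,0]<8)|(hsv[...,0]>172))&(hsv[...,1]>150)&(abs(L[...,2]-99)<2.5); q=L[red]; print('knob top',len(q),np.median(q,0),cv2.minEnclosingCircle(q[:,:2].astype(np.float32)))
print(s['q'])
E
```

```text
t 23.03 pocket mm [ -4.01   1.98 151.03] F pocket [-0.3  0.6  1.2] w 65.96 g 0.0
top 4081 z at axis 50.81 tilt deg x,y [ 0.05 -0.04] circ ((-0.21603168547153473, -0.02032332681119442), 29.84080696105957)
plate z -0.15
4048 ((3.2466392517089844, -0.9336667060852051), 28.70886993408203)
knob top 826 [83.61654411 89.82865916 99.63959079] ((83.74771118164062, 90.38695526123047), 8.210614204406738)
[ 0.59606289  0.43780083 -0.04347112  0.02935383 -1.55067473 -1.51973428]
```

```bash
cat >> h.py <<'E'
def armpose(thdeg,z,r=.0915):
    N=nestR(); th=np.radians(thdeg); P=F0+N@np.array([.0699-r*np.cos(th),-.0002+r*np.sin(th),z])
    # tool rotated so that closing is tangential; th=0 -> tool x=-x_p
    return P,toolR(N,-1)@R.from_euler('z',thdeg,degrees=True).as_matrix()
E
python3 - <<'E'
from h import *
s=st(); P,Q=armpose(98.7,.15); A=rpy(s['ee_rot']); print(R.from_matrix(A.T@Q).as_rotvec(degrees=True))
N=nestR(); print(Q.T@N)
rows([(P,Q,13)])
E
```

```text
t 23.08 pocket mm [ -3.64   1.34 148.15] F pocket [ 0.4  0.1 -0.9] w 65.55 g 0.0
[ -0.34085213   0.25855973 -81.33962957]
[[ 1.51260820e-01  9.88493887e-01  3.81588794e-18]
 [ 9.88493887e-01 -1.51260820e-01 -2.50727187e-17]
 [ 4.10317775e-17  2.30123266e-17 -1.00000000e+00]]
call
[0.7, -0.7, -0.0] [-0.0, 0.0, -6.3]
[1.3, -1.4, -0.0] [-0.1, 0.0, -12.5]
[2.0, -2.1, -0.1] [-0.1, 0.1, -18.8]
[2.7, -2.7, -0.1] [-0.1, 0.1, -25.0]
[3.4, -3.4, -0.1] [-0.1, 0.1, -31.3]
[4.0, -4.1, -0.1] [-0.2, 0.1, -37.5]
[4.7, -4.8, -0.1] [-0.2, 0.1, -43.8]
[5.4, -5.5, -0.1] [-0.2, 0.2, -50.1]
call
[1.0, 0.1, -0.0] [-0.0, 0.0, -6.3]
[1.9, 0.2, -0.0] [-0.1, 0.0, -12.5]
[2.9, 0.2, -0.0] [-0.1, 0.1, -18.8]
[3.8, 0.3, -0.1] [-0.1, 0.1, -25.0]
[4.8, 0.4, -0.1] [-0.1, 0.1, -31.3]
```

Emit:
move_arm --rows '[{"translation":[0.7,-0.7,0],"rot":[0,0,-6.3],"hand":0.3},{"translation":[1.3,-1.4,0],"rot":[-0.1,0,-12.5],"hand":0.3},{"translation":[2,-2.1,-0.1],"rot":[-0.1,0.1,-18.8],"hand":0.3},{"translation":[2.7,-2.7,-0.1],"rot":[-0.1,0.1,-25],"hand":0.4},{"translation":[3.4,-3.4,-0.1],"rot":[-0.1,0.1,-31.3],"hand":0.4},{"translation":[4,-4.1,-0.1],"rot":[-0.2,0.1,-37.5],"hand":0.4},{"translation":[4.7,-4.8,-0.1],"rot":[-0.2,0.1,-43.8],"hand":0.4},{"translation":[5.4,-5.5,-0.1],"rot":[-0.2,0.2,-50.1],"hand":0.4}]'

```text
t: 23.75
eef_pos: [0.5242, 0.0421, 0.2281]
ee_rot: [2.763, -0.295, -1.552]
force: [0.8, -0.6, -0.3]
width: 0.0528
gripper_force: 0.0
```

Emit:
move_arm --rows '[{"translation":[1,0.1,0],"rot":[0,0,-6.3],"hand":0.4},{"translation":[1.9,0.2,0],"rot":[-0.1,0,-12.5],"hand":0.4},{"translation":[2.9,0.2,0],"rot":[-0.1,0.1,-18.8],"hand":0.4},{"translation":[3.8,0.3,-0.1],"rot":[-0.1,0.1,-25],"hand":0.4},{"translation":[4.8,0.4,-0.1],"rot":[-0.1,0.1,-31.3],"hand":0.4},{"translation":[4.8,0.4,-0.1],"rot":[-0.1,0.1,-31.3],"hand":0.4}]'

```text
t: 24.25
eef_pos: [0.5215, -0.0037, 0.245]
ee_rot: [2.669, -0.066, -1.047]
force: [-0.5, -0.1, -0.2]
width: 0.0523
gripper_force: 0.0
```

```bash
python3 - <<'E'
from h import *
snap('wrist');M,im,d=snap('wrist','w9.png'); s=st(); print(s['q']); L=((cloud(M,d)-F0)@nestR())*1000; hsv=cv2.cvtColor(im,cv2.COLOR_RGB2HSV)
red=((hsv[...,0]<8)|(hsv[...,0]>172))&(hsv[...,1]>150)&(abs(L[...,2]-99)<3); q=L[red]; print('knob',len(q),np.median(q,0) if len(q) else '')
if len(q): print(cv2.minEnclosingCircle(q[:,:2].astype(np.float32)))
rel(*armpose(98.7,.088))
E
```

```text
t 24.35 pocket mm [ 85.23  90.01 146.21] F pocket [-0.1 -0.   0.2] w 52.46 g 0.0
[ 0.44229008  0.36073274 -0.10984371  0.09557642 -1.5682657   0.03419283]
knob 672 [83.57141388 92.2024108  99.65388808]
((83.41027069091797, 91.54954528808594), 7.790641784667969)
trans [ 0.   -0.19  5.82] | 5.8 rot [ 0.34  0.02 -0.16] | 0.4
```

View pics/w9.png

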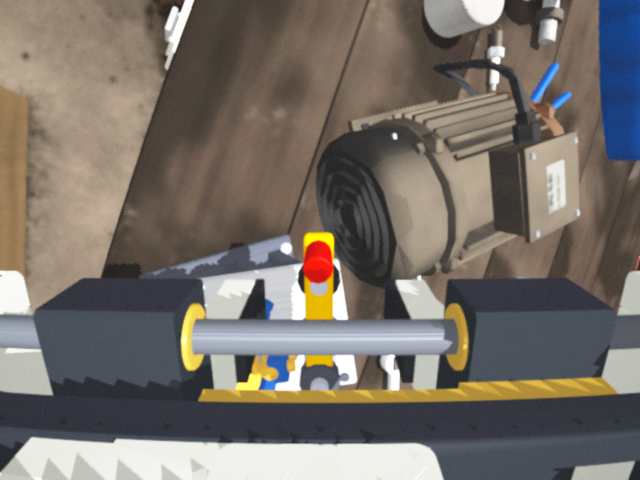

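The knob is between the open fingers at (318,262), with the motor close by at (360,210). I'll check clearance for the descent.

```bash
python3 - <<'E'
from h import *
M,im,d=snap('wrist'); s=arm.get_state(); A=T(s['eef_pos'],s['ee_rot']); Q=((cloud(M,d)-A[:3,3])@A[:3,:3])*1000
v,u=np.mgrid[0:480,0:640]; ok=(d>0)&(v<278)&(Q[...,2]>16)
for n,m in(('body',(abs(Q[...,0])<45)&(abs(Q[...,1])<100)),('bodywide',(Q[...,0]<90)&(Q[...,0]>-45)&(abs(Q[...,1])<100)),('fing',(abs(Q[...,0])<14)&(abs(Q[...,1])<52)&(abs(Q[...,1])>12))):
    q=Q[ok&m]; i=q[:,2].argmin(); print(n,q[i], 'needs z >',64 if n!='fing' else 74, 'motor-ish',q[(abs(q[:,1])>15)][:,2].min())
E
```

```text
body [ 3.92693775 -7.17771451 44.83375557] needs z > 64 motor-ish 86.71029740809338
bodywide [ 3.92693775 -7.17771451 44.83375557] needs z > 64 motor-ish 86.71029740809338
fing [-11.79796298 -12.17866848  85.52117651] needs z > 74 motor-ish 131.66563544580922
```

Emit:
move_arm --rows '[{"translation":[0,-0.15,2],"rot":[0.2,0,0],"hand":0.4},{"translation":[0,-0.15,4],"rot":[0.3,0,0],"hand":0.4},{"translation":[0,-0.15,5.4],"rot":[0.3,0,0],"hand":0.4},{"translation":[0,-0.15,5.8],"rot":[0.3,0,0],"hand":0.4},{"translation":[0,-0.15,5.8],"rot":[0.3,0,0],"hand":0.4}]'

```text
t: 24.82
eef_pos: [0.5015, -0.0179, 0.1916]
ee_rot: [2.673, -0.069, -1.052]
force: [-0.6, -0.2, 0.5]
width: 0.0525
gripper_force: 0.0
```

Emit:
move_arm --rows '[{"translation":[0,0,0],"rot":[0,0,0],"hand":1},{"translation":[0,0,0],"rot":[0,0,0],"hand":1},{"translation":[0,0,0],"rot":[0,0,0],"hand":1},{"translation":[0,0,0],"rot":[0,0,0],"hand":1},{"translation":[0,0,0],"rot":[0,0,0],"hand":1},{"translation":[0,0,0],"rot":[0,0,0],"hand":1},{"translation":[0,0,0],"rot":[0,0,0],"hand":1}]' --squeeze 8

```text
t: 25.4
eef_pos: [0.5026, -0.0178, 0.1925]
ee_rot: [2.676, -0.069, -1.051]
force: [1.3, 0.5, 0.7]
width: 0.0159
gripper_force: 8.0
```

```bash
python3 - <<'E'
from h import *
s=st(); P0,Q0=armpose(98.7,.088); rel(P0,Q0)
z=((s['eef_pos']-F0)@nestR())[2]
rows([(*armpose(t,z),1) for t in np.linspace(98.7-6,98.7-48,8)])
E
```

```text
t 25.4 pocket mm [83.43 90.38 88.92] F pocket [-0.8  0.4  1.2] w 15.88 g 8.0
trans [-0.01  0.03  0.09] | 0.1 rot [-0.06 -0.02  0.06] | 0.1
call
[-0.1, -0.9, 0.0] [-0.1, -0.0, -5.9]
[-0.2, -1.9, 0.0] [-0.1, -0.0, -11.9]
[-0.5, -2.8, 0.0] [-0.1, -0.0, -17.9]
[-0.8, -3.7, 0.0] [-0.0, -0.0, -23.9]
[-1.2, -4.5, 0.0] [-0.0, -0.0, -29.9]
[-1.8, -5.3, 0.0] [-0.0, -0.0, -35.9]
[-2.4, -6.1, 0.0] [-0.0, -0.0, -41.9]
[-3.0, -6.8, 0.0] [-0.0, -0.0, -47.9]
```

Emit:
move_arm --rows '[{"translation":[-0.1,-0.9,0],"rot":[0,0,-6],"hand":1},{"translation":[-0.2,-1.9,0],"rot":[0,0,-12],"hand":1},{"translation":[-0.5,-2.8,0],"rot":[0,0,-18],"hand":1},{"translation":[-0.8,-3.7,0],"rot":[0,0,-24],"hand":1},{"translation":[-1.2,-4.5,0],"rot":[0,0,-30],"hand":1},{"translation":[-1.8,-5.3,0],"rot":[0,0,-36],"hand":1},{"translation":[-2.4,-6.1,0],"rot":[0,0,-42],"hand":1},{"translation":[-3,-6.8,0],"rot":[0,0,-48],"hand":1}]'

```text
t: 26.07
eef_pos: [0.5415, 0.0362, 0.16]
ee_rot: [2.767, 0.293, -0.28]
force: [-1.9, -0.8, 3.5]
width: 0.0158
gripper_force: 8.0
```

```bash
python3 - <<'E'
from h import *
s=st(); p=(s['eef_pos']-F0)@nestR(); th=np.degrees(np.arctan2(p[1]+.0002,.0699-p[0])); print('theta',th,'r',np.hypot(p[1]+.0002,.0699-p[0]))
rows([(*armpose(t,p[2]),1) for t in np.linspace(th-6,4,8)])
E
```

```text
t 26.07 pocket mm [11.85 71.3  88.84] F pocket [ 3.4 -0.5  2.2] w 15.84 g 8.0
theta 50.92677424688067 r 0.09210374679394845
call
[-0.1, -1.0, -0.0] [0.1, -0.0, -5.4]
[-0.2, -1.9, -0.0] [0.1, -0.0, -11.3]
[-0.5, -2.8, -0.0] [0.1, -0.0, -17.1]
[-0.8, -3.7, -0.0] [0.1, -0.0, -23.0]
[-1.2, -4.5, -0.0] [0.1, -0.0, -28.8]
[-1.7, -5.3, -0.0] [0.1, -0.0, -34.7]
[-2.3, -6.0, -0.0] [0.1, 0.0, -40.5]
[-2.9, -6.7, -0.0] [0.1, 0.0, -46.4]
```

Emit:
move_arm --rows '[{"translation":[-0.1,-1,0],"rot":[0,0,-5.4],"hand":1},{"translation":[-0.2,-1.9,0],"rot":[0,0,-11.3],"hand":1},{"translation":[-0.5,-2.8,0],"rot":[0,0,-17.1],"hand":1},{"translation":[-0.8,-3.7,0],"rot":[0,0,-23],"hand":1},{"translation":[-1.2,-4.5,0],"rot":[0,0,-28.8],"hand":1},{"translation":[-1.7,-5.3,0],"rot":[0,0,-34.7],"hand":1},{"translation":[-2.3,-6,0],"rot":[0,0,-40.5],"hand":1},{"translation":[-2.9,-6.7,0],"rot":[0,0,-46.4],"hand":1}]'

```text
t: 26.73
eef_pos: [0.5254, 0.106, 0.1449]
ee_rot: [3.105, 0.47, 0.577]
force: [0.2, -3.1, 3.6]
width: 0.0156
gripper_force: 8.0
```

```bash
python3 - <<'E'
from h import *
s=st(); p=(s['eef_pos']-F0)@nestR(); th=np.degrees(np.arctan2(p[1]+.0002,.0699-p[0])); print('theta',th,'r',np.hypot(p[1]+.0002,.0699-p[0]))
rows([(*armpose(t,p[2]),1) for t in (2,0,-1,-1)])
E
```

```text
t 26.73 pocket mm [-21.49   6.12  88.87] F pocket [3.2 2.6 2.4] w 15.63 g 8.0
theta 3.957786591129104 r 0.09160993835478264
call
[-0.0, -0.3, -0.0] [0.1, 0.0, -2.0]
[-0.0, -0.6, -0.0] [0.1, 0.0, -4.0]
[-0.0, -0.8, -0.0] [0.1, 0.0, -5.0]
[-0.0, -0.8, -0.0] [0.1, 0.0, -5.0]
```

Emit:
move_arm --rows '[{"translation":[0,-0.2,0],"rot":[0,0,-2],"hand":1},{"translation":[0,-0.4,0],"rot":[0,0,-3],"hand":1},{"translation":[0,-0.6,0],"rot":[0,0,-4],"hand":1},{"translation":[0,-0.7,0],"rot":[0,0,-4],"hand":1},{"translation":[0,-0.8,0],"rot":[0,0,-4],"hand":1},{"translation":[0,-0.8,0],"rot":[0,0,-4],"hand":1}]'

```text
t: 27.23
eef_pos: [0.5222, 0.1104, 0.1448]
ee_rot: [3.135, 0.472, 0.648]
force: [7.6, -11.5, -0.6]
width: 0.0157
gripper_force: 8.0
```

```bash
python3 -c "
from h import *
st()"
```

```text
t 27.23 pocket mm [-21.63   0.66  88.92] F pocket [ 0.6 13.8 -1. ] w 15.72 g 8.0
```

Emit:
move_arm --rows '[{"translation":[0,0.1,0],"rot":[0,0,0],"hand":1},{"translation":[0,0.15,0],"rot":[0,0,0],"hand":0.5},{"translation":[0,0.15,0],"rot":[0,0,0],"hand":0.5},{"translation":[0,0.15,0],"rot":[0,0,0],"hand":0.5},{"translation":[0,0.15,0],"rot":[0,0,0],"hand":0.5}]'

```text
t: 27.65
eef_pos: [0.5215, 0.1118, 0.1442]
ee_rot: [3.14, 0.471, 0.65]
force: [-0.2, 0.7, -0.3]
width: 0.037
gripper_force: 0.0
```

Emit:
move_arm --rows '[{"translation":[0,0,-1],"rot":[0,0,0],"hand":0.5},{"translation":[0,0,-3],"rot":[0,0,0],"hand":0.5},{"translation":[0,0,-6],"rot":[0,0,0],"hand":0.5},{"translation":[0,0,-9],"rot":[0,0,0],"hand":0.5},{"translation":[0,0,-12],"rot":[0,0,0],"hand":0.5},{"translation":[0,0,-12],"rot":[0,0,0],"hand":0.5}]'

```text
t: 28.15
eef_pos: [0.5684, 0.1466, 0.2569]
ee_rot: [3.136, 0.463, 0.65]
force: [0.3, -0.1, 0.9]
width: 0.0438
gripper_force: 0.0
```

```bash
python3 - <<'E'
from h import *
M,im,d=snap('wrist','w10.png'); s=st(); L=((cloud(M,d)-F0)@nestR())*1000; hsv=cv2.cvtColor(im,cv2.COLOR_RGB2HSV)
red=((hsv[...,0]<8)|(hsv[...,0]>172))&(hsv[...,1]>150)&(abs(L[...,2]-99)<3); q=L[red]; print('knob',len(q),np.median(q,0),cv2.minEnclosingCircle(q[:,:2].astype(np.float32)) if len(q) else '')
snap('side','s2.png')
E
```

```text
t 28.2 pocket mm [-22.89  -0.49 212.52] F pocket [-0.   0.4 -1.6] w 43.84 g 0.0
knob 352 [-23.57163531  -0.40116064  99.5276205 ] ((-22.844032287597656, -0.32550686597824097), 7.610473155975342)
```

View pics/w10.png

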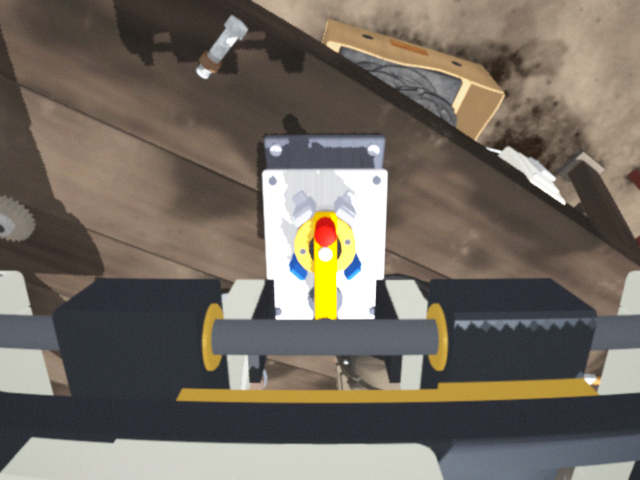

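The arm lies over the stack with the knob at (325,232), measured at y = -0.3 mm from the pocket axis. The disc sits concentric in the pocket at (325,245), and the bolt at (222,47) is untouched. The gripper is clear.

```bash
python3 -c "
from station import arm
print(arm.job_done())"
```

```text
the job is handed in; nothing more can be done
None
```

The bearing pack is built and handed in at about 28 s: hub, bearing and disc are seated flat in order, with the stack top at 51 mm. Presses on the stack read under 15 N, the yellow arm is at its stop over the stack, and the piston and bolt were not touched.

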